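Pack the watchmaker's carrying case and fasten the hasp

ROBOT

A 6-joint arm with a two-finger parallel gripper is mounted at the origin on the work surface. World frame = base frame: x ahead of the robot, y to its left, z up, the work surface at z = 0. Lengths are in m, angles in rad, forces in N, time in s.
With the tool pointing down it reaches from about 0.25 to 0.725 m from the base axis. Payload 4 kg.
Tool frame: the origin (TCP) lies at the very end of the fingers, on their centre line; the grasp point (between the pads) lies 19 mm behind it; y points along the fingers, z is the direction in which the jaws open and shut, and the axes are right-handed (so a half turn about y gives the same grasp; the last joint's range is limited). The gripper opens to 85 mm and grips with 20 to 120 N. Pads are 22 mm wide; open, the fingers measure 114 mm over their backs; the gripper's body (76 mm by 85 mm) begins 54 mm behind the grasp point. The pads swing forward as they close: fully open they stand 13 mm farther back than shut.
Start: joints at [1.336, 0.241, 0.005, 1.335, 0, 1.571], TCP at [0.116, 0.486, 0.231] pointing down, gripper open.
Joint ranges: [-2.72, 2.72], [-1.05, 1.87], [-1.09, 1.28], [-1.99, 2.15], [-1.42, 1.44], [-3.14, 3.14]. Speed limits (rad/s): [2.79, 2.79, 3.14, 3.14, 3.14, 3.14].

INTERFACE

Orientations are given as a unit quaternion [x, y, z, w].
In Python, from workcell import bot gives the robot as it stands. The module is installed in compiled form; this text tells all that it offers.
- The arm moves only by the tool move_arm, never from a script. Its argument "increments" is a list of rows, each an object with "grip": the closure, from 0 (fully open) to 1 (shut); "linear": the shift along the tool's x, y, z scaled (see below), a list of three; "twist": the turn about the tool's y scaled (see below). A call has exactly 5 rows; each row shifts and turns the pose as measured when the row begins, along the tool's axes as they then stand; what a row does not reach is not made up. The controller multiplies each number of a shift by 0.2 m and each number of a turn by 2 rad. A row lasts 1/10 s, in which the tool goes at most 50 mm and 8.59 degrees, less where a joint would pass 70% of its speed; a pose out of reach is approached as far as the arm can. A call with a number of a shift or a turn outside -1 to 1 is refused whole. A call with a gripper value outside its range is refused whole. The fingers move at their own pace and stop on an object; the grip force is fixed at half the most. Time passes only in rows, so rows that do not move let the fingers close, or fill a call up. It gives the time, the measured TCP pose, the force and the opening at its end, in the units of the state.
- bot.get_obs(): the state, without advancing time (a new reading comes with each control period).
- bot.camera(name): name is "side" or "top"; returns (picture, depth): 400x640x3 uint8, blue, green, red; 400x640 float32, m along the optical axis (not along the pixel's ray), 0 where there is no reading.
- bot.camera_params(name): a dict with "camera_matrix" (3x3 intrinsics, pixels), "dist" ([k1, k2, p1, p2, k3] as OpenCV has them; the pictures are not rectified), "rvec" (rotation vector, rad) and "tvec" (3), from world to camera coordinates, as OpenCV has them. Camera axes: x right, y down, z forward; pixel columns grow to the right and rows downward; lengths in m; the calibration is good to about 2 mm. A picture is of the moment at which its call begins. camera_params takes no time and is no camera call.
- bot.job_done(): hands the job in, once; it reports no verdict.
The state is a dict: "clock": time; "joint_pos": joint angles; "joint_vel": joint speeds; "tau": joint torques, N m; "eef_pos": TCP position; "tool_rot": TCP orientation; "ft_force": force on the tool from outside, world axes, zero at the start; "ft_torque": the same for the moment, N m; "grip_width": finger opening in m.
Only numpy, scipy, OpenCV 4.12 (cv2) and the standard library are available. Lean on these libraries where they do the work, as an engineer would, in place of code of your own. Each camera call takes 0.05 s, during which the arm holds its last target. There are 200 camera calls.

TASK

Pack the watchmaker's wooden carrying case: set the round parts tins upright on the bottom, one to a compartment, then fit the lift-out tray level on the partitions above them and lay the watch-case holders, pegs up, flat in the tray, one in each bay (there may be fewer tins and holders than places). When everything is in, shut the lid fully, and only then swing the hasp down over the staple until it lies flat against the front of the case. Leave the dust cover, screwdriver block, loupe and oil cups where they are.

Things in the scene. Friction and masses are not known exactly. Their poses are not given: they have to be found in the camera images.
- case: Wooden carrying case, fixed on the bench. Base 142 mm deep (x), 256 mm wide (y), 54 mm high; walls 8 mm, inner floor 6 mm up. Origin: centre of its underside; x points to the back (hinge side), -x to the front, where the hasp closes. Two partitions 6 mm thick run front to back at y = -41 and +41 mm; their tops and a block in each corner, 38 mm above the bench, carry the tray.
- comp0 (a point): Centre of the floor of a bottom compartment (end at -y), 6 mm above the bench; each is 76 mm wide (y) and 126 mm long (x, front to back); the end ones have a 16 x 10 mm tray support block in both corners of the end wall. Its axes are the case's.
- comp1 (a point): Centre of the floor of a bottom compartment (middle), 6 mm above the bench; each is 76 mm wide (y) and 126 mm long (x, front to back); the end ones have a 16 x 10 mm tray support block in both corners of the end wall. Its axes are the case's.
- comp2 (a point): Centre of the floor of a bottom compartment (end at +y), 6 mm above the bench; each is 76 mm wide (y) and 126 mm long (x, front to back); the end ones have a 16 x 10 mm tray support block in both corners of the end wall. Its axes are the case's.
- lid (a joint): Lid of the case, a shallow wooden lid 142 x 256 mm, 44 mm high over all, hollow below by 38 mm, hinged along the top of the case's back wall. 0 = shut, grows as it opens (rad); it starts standing open at about 1.55 to 1.75. Its hinge is stiff (about 0.45 N m) so that it stays where it is left and has to be pushed all the way down.
- lid_hinge (a point): Point on the lid's hinge line, middle of the case's width, at the outer back edge of the case, 54 mm above the bench. Turns with the lid: its x axis points away from the front edge along the lid, its z axis out through the lid's top face, which lies 44 mm from the hinge line.
- lid_edge (a point): Middle of the upper front edge of the lid, 142 mm from the hinge line along the lid and on its top face.
- hasp (a joint): Steel hasp strap hinged on the middle of the lid's front face. 0 = lies flat on the front of the case with its slot over the staple (lid shut); grows as it swings out and up (rad): with the lid shut pi/2 points straight out to the front, pi straight up. Starts at 1.6 to 2.4. Stiff hinge (about 0.04 N m): stays where it is left.
- hasp_hinge (a point): Middle of the hasp's hinge pin; with the lid shut it is 84 mm above the bench and 3.5 mm in front of the case's front face.
- hasp_tip (a point): Middle of the free end of the hasp strap, 60 mm from its hinge pin. The strap is 34 mm wide and 3 mm thick, with a slot 33 to 55 mm from the pin. The fixed staple that enters the slot sits on the case's front face 29 to 47 mm above the bench and stands out 14 mm.
- tray_mid (a point): Loose lift-out plywood tray: floor 118 mm (x) x 232 mm (y) x 5 mm, rim 13 mm high over all, 150 to 310 g. A centre rail 10 mm thick (y), 90 mm long (x), 46 mm high above the underside is its grip. This point: centre of the rail, 23 mm above the underside. In the case it has 4 mm of play all round, long side along the case's long side, either way round.
- bay0 (a point): Centre of the tray's bay at its -y side, on the tray's floor (5 mm above the tray's underside), 59 mm from the rail's middle; the bay is 112 mm (x) x 108 mm (y). Its axes are the tray's.
- bay1 (a point): Centre of the tray's bay at its +y side, on the tray's floor (5 mm above the tray's underside), 59 mm from the rail's middle; the bay is 112 mm (x) x 108 mm (y). Its axes are the tray's.
- tin0_mid (a point): Round blue plastic parts tin with a clear window in its lid, 64 mm diameter, 28 mm high, 50 to 100 g, standing upright. This point: its centre, 14 mm above its underside. One of up to three alike; may be absent.
- tin1_mid (a point): Round blue plastic parts tin with a clear window in its lid, 64 mm diameter, 28 mm high, 50 to 100 g, standing upright. This point: its centre, 14 mm above its underside. One of up to three alike; may be absent.
- tin2_mid (a point): Round blue plastic parts tin with a clear window in its lid, 64 mm diameter, 28 mm high, 50 to 100 g, standing upright. This point: its centre, 14 mm above its underside. One of up to three alike; may be absent.
- holder0_mid (a point): Watch-case holder (small grey bench vice in two halves with a black screw knob and four white pegs on top): 100 mm long (x), 56 mm wide (y), body 24 mm high, pegs to 32 mm, 110 to 225 g. This point: its centre, 12 mm above its underside. One of up to two alike; may be absent.
- holder1_mid (a point): Watch-case holder (small grey bench vice in two halves with a black screw knob and four white pegs on top): 100 mm long (x), 56 mm wide (y), body 24 mm high, pegs to 32 mm, 110 to 225 g. This point: its centre, 12 mm above its underside. One of up to two alike; may be absent.
- dust_cover: Glass dust cover with a knob on a round dark wooden base, 94 mm diameter, 66 mm high; bystander, origin under its centre.
- driver_block: Wooden block 60 x 90 x 65 mm with small screwdrivers standing in it, 120 mm high over all; bystander, origin under its centre.
- loupe: Black eyeglass loupe, 42 mm diameter, 36 mm high; bystander, origin under its centre.
- oil_cups: Steel plate 50 x 110 mm with two black oil cups, 28 mm high; bystander, origin under its centre.

How it is judged:
On the way, in this order (a step that is already met when the one before it is completed fails the run):
1. all the tins present stand in the bottom compartments (x of tin0_mid in the frame of case between -0.036 and 0.036 m and y of tin0_mid in the frame of case between -0.1 and 0.1 m and z of each of tin0_mid, tin1_mid, tin2_mid in the frame of case below 0.024 m and angle between each of tin0_mid, tin1_mid, tin2_mid's own z axis and vertical below 0.12 rad and x of tin1_mid in the frame of case between -0.036 and 0.036 m and y of tin1_mid in the frame of case between -0.1 and 0.1 m and x of tin2_mid in the frame of case between -0.036 and 0.036 m and y of tin2_mid in the frame of case between -0.1 and 0.1 m), for 0.2 s.
2. the tray is seated level in the case over the tins and the holders present lie flat in its bays (all of step 1 and x of tray_mid in the frame of case between -0.012 and 0.012 m and y of tray_mid in the frame of case between -0.012 and 0.012 m and z of tray_mid in the frame of case below 0.066 m and angle between tray_mid's own z axis and vertical below 0.06 rad and x of holder0_mid in the frame of case between -0.03 and 0.03 m and y of holder0_mid in the frame of case between -0.095 and 0.095 m and z of each of holder0_mid, holder1_mid in the frame of case below 0.06 m and angle between each of holder0_mid, holder1_mid's own z axis and vertical below 0.12 rad and x of holder1_mid in the frame of case between -0.03 and 0.03 m and y of holder1_mid in the frame of case between -0.095 and 0.095 m), for 0.2 s.
3. the lid is shut while the hasp is still swung up (value of joint lid below 0.04 rad and value of joint hasp above 0.8 rad), for 0.1 s.
4. the hasp lies over the staple, flat on the front (value of joint lid below 0.04 rad and value of joint hasp below 0.12 rad), for 0.2 s.
At the end, for the whole second after the job is handed in: Tins present flat on the case floor (4 mm, 7 deg), tray seated on its supports (5 mm high, 12 mm sideways, 3.4 deg), holders present flat in its bays (5 mm, 7 deg), lid shut to 0.04 rad, hasp flat over the staple to 0.12 rad, both at rest (all of step 2 and all of step 4 and velocity of joint lid below 0.05 rad/s and velocity of joint hasp below 0.1 rad/s); the robot touches nothing.
It fails at once if the dust cover is shifted by more than 30 mm (distance of dust_cover from where it was at the start of the episode above 0.03 m).
It fails at once if the driver block is shifted by more than 30 mm (distance of driver_block from where it was at the start of the episode above 0.03 m).
It fails at once if the loupe is shifted by more than 30 mm (distance of loupe from where it was at the start of the episode above 0.03 m).
It fails at once if the oil cups is shifted by more than 30 mm (distance of oil_cups from where it was at the start of the episode above 0.03 m).
Of tin0, tin1, tin2 only 2 to 3 are there at a start; the rules pass over those that are not, and their reading is None.
Of holder0, holder1 only 1 to 2 are there at a start; the rules pass over those that are not, and their reading is None.
At some moment in a run one of tin0, tin1, tin2, holder0, holder1 may be knocked a few centimetres aside while the robot is not near it.
Once in a run the grip may slacken for a moment while it holds something.
It also fails if it takes over 210 s, if anything falls off the work surface, if the arm or the gripper's body presses on something with over 40 N, if the wrist force passes 120 N, or if a joint passes its speed limit or range.

## Working session

There is one attempt and no reset: what is moved stays moved. The work goes in short steps, Python scripts to look and compute and a tool call to move; the robot and the scene stay as the last step left them, time stands still between calls to the robot, and variables do not carry over. Pictures are saved under pics/ and viewed, about 12 in all and at most 16, crops included, and the job is handed in when it is done.

Besides the shell and the picture viewer there is one more tool, called after ">>>" as name([rows], argument=value, ...), one row to a line, values as JSON. move_arm: Moves the arm, as the interface text tells. Its arguments: {"type":"object","properties":{"increments":{"type":"array"}},"required":["increments"]}

```bash
mkdir -p pics
cat > h.py <<'E'
import numpy as np, cv2
from scipy.spatial.transform import Rotation as R
from workcell import bot
def cam(n,save=None,crop=None,scale=1):
    p,d=bot.camera(n); 
    if save:
        q=p if crop is None else p[crop[1]:crop[3],crop[0]:crop[2]]
        cv2.imwrite('pics/'+save,cv2.resize(q,None,fx=scale,fy=scale,interpolation=cv2.INTER_CUBIC))
    return p,d
def cloud(n,d):
    c=bot.camera_params(n);K=np.array(c['camera_matrix']);D=np.array(c['dist'])
    v,u=np.mgrid[0:400,0:640]
    n_=cv2.undistortPoints(np.stack([u,v],-1).reshape(-1,1,2).astype(np.float64),K,D).reshape(400,640,2)
    P=np.dstack([n_,np.ones((400,640))])*d[...,None]
    Rm=cv2.Rodrigues(np.array(c['rvec'],float))[0];t=np.array(c['tvec'],float).ravel()
    W=(P-t)@Rm; W[d==0]=np.nan
    return W
def ray(n,u,v,z):
    c=bot.camera_params(n);K=np.array(c['camera_matrix']);D=np.array(c['dist'])
    a=cv2.undistortPoints(np.array([[[u,v]]],float),K,D).ravel()
    Rm=cv2.Rodrigues(np.array(c['rvec'],float))[0];t=np.array(c['tvec'],float).ravel()
    o=-Rm.T@t;w=Rm.T@np.r_[a,1];return o+w*(z-o[2])/w[2]
def st():
    o=bot.get_obs();r=R.from_quat(o['tool_rot']).as_matrix()
    print('t',round(o['clock'],2),'p',np.round(o['eef_pos'],4),'F',np.round(o['ft_force'],1),'w',round(o['grip_width'],4));print(np.round(r,3));return o,r
E
python3 - <<'E'
from h import *
st()
for n in('top','side'):
    p,d=cam(n,n+'0.png',scale=1.25);np.save(n+'0.npy',d)
    c=bot.camera_params(n);Rm=cv2.Rodrigues(np.array(c['rvec'],float))[0];print(n,-Rm.T@np.array(c['tvec']).ravel(),np.round(Rm,2).tolist())
E
```

```text
t 0.0 p [0.1162 0.4857 0.2304] F [ 0.4 -0.8 -0.4] w 0.0854
[[ 0.973 -0.     0.233]
 [-0.233 -0.002  0.973]
 [-0.    -1.    -0.002]]
top [ 0.32612467 -0.0437227   1.5817347 ] [[-0.02, -1.0, -0.01], [-0.99, 0.02, -0.13], [0.13, 0.01, -0.99]]
side [0.21062155 1.0450628  0.72253043] [[-0.96, -0.28, 0.01], [-0.14, 0.46, -0.87], [0.24, -0.84, -0.49]]
```

View pics/top0.png

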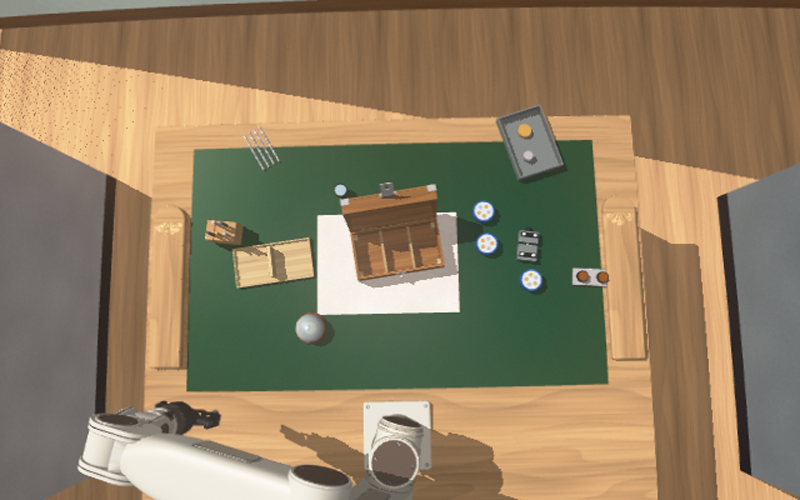

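View pics/side0.png

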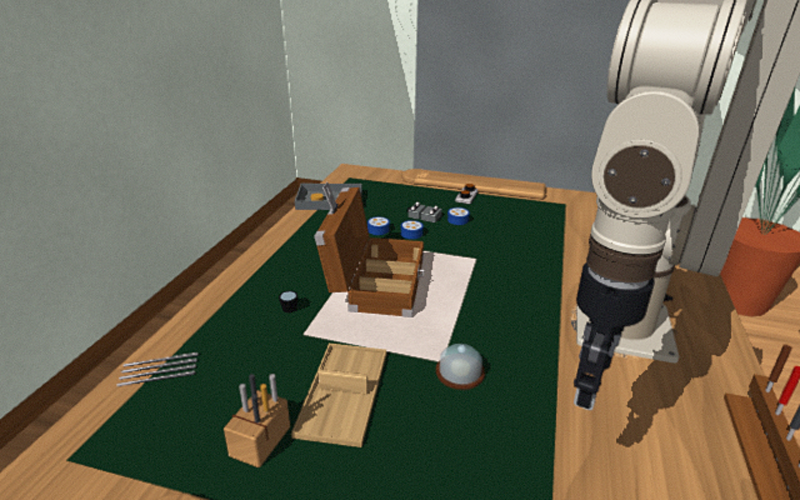

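Three tins (top view at 484,211; 487,243; 531,280), one holder (528,245), tray at (273,263), case around (399,250) with lid open. I'll measure these now.

```bash
cat >> h.py <<'E'
def heightmap(n,lo,hi,W,box):
    m=(W[...,2]>lo)&(W[...,2]<hi)&(W[...,0]>box[0])&(W[...,0]<box[1])&(W[...,1]>box[2])&(W[...,1]<box[3])
    return m
def rect(P):
    (c,s,a)=cv2.minAreaRect((P[:,:2]*1000).astype(np.float32));return np.round(c,1),np.round(s,1),round(a,1)
E
python3 - <<'E'
from h import *
p,d=cam('top');W=cloud('top',d)
def g(u,v): return W[int(v/1.25),int(u/1.25)]
for k,(u,v) in dict(t0=(484,211),t1=(487,243),t2=(531,280),hold=(528,245),tray=(290,265),rail=(271,262),comp1=(399,255),lidtop=(387,205),felt=(300,200),paper=(390,300)).items(): print(k,np.round(g(u,v),4))
hsv=cv2.cvtColor(p,cv2.COLOR_BGR2HSV)
bl=cv2.inRange(hsv,(100,120,60),(130,255,255))
n,l,s,c=cv2.connectedComponentsWithStats(cv2.dilate(bl,np.ones((3,3))))
for i in range(1,n):
    if s[i,4]>60:
        cx=s[i,0]+s[i,2]/2-.5;cy=s[i,1]+s[i,3]/2-.5
        print('tin',s[i],np.round(ray('top',cx,cy,.020),4))
def comps(lo,hi,box,name):
    m=heightmap('top',lo,hi,W,box).astype(np.uint8)
    n,l,s,c=cv2.connectedComponentsWithStats(m)
    for i in range(1,n):
        if s[i,4]>25: P=W[l==i];print(name,s[i,4],rect(P),'z',np.round(np.percentile(P[:,2],[5,50,95]),4))
gx=g(273,263);comps(.003,.02,(gx[0]-.12,gx[0]+.12,gx[1]-.15,gx[1]+.15),'tray');comps(.035,.06,(gx[0]-.12,gx[0]+.12,gx[1]-.15,gx[1]+.15),'rail')
h=g(528,245);comps(.015,.04,(h[0]-.08,h[0]+.08,h[1]-.06,h[1]+.06),'holder')
c=g(399,255);comps(.044,.060,(c[0]-.2,c[0]+.2,c[1]-.2,c[1]+.2),'case');comps(.12,.26,(c[0]-.1,c[0]+.3,c[1]-.2,c[1]+.2),'lid')
big=cv2.resize(p[140:260,180:500],None,fx=2.5,fy=2.5,interpolation=cv2.INTER_CUBIC);cv2.imwrite('pics/c1.png',big)
E
```

```text
t0 [ 0.6447 -0.2706  0.0351]
t1 [ 0.5483 -0.2751  0.0282]
t2 [ 0.4344 -0.3975  0.035 ]
hold [ 0.5383 -0.3966  0.0289]
tray [0.4949 0.3085 0.0133]
rail [0.5034 0.36   0.0468]
comp1 [ 0.5188 -0.016   0.0089]
lidtop [0.6316 0.0117 0.1913]
felt [0.6945 0.2821 0.0026]
paper [0.3858 0.0123 0.0053]
tin [377 159  20  20 193] [ 0.6459 -0.2708  0.02  ]
tin [379 185  21  20 195] [ 0.5476 -0.2763  0.02  ]
tin [414 214  21  20 211] [ 0.4373 -0.401   0.02  ]
tray 37 (array([604.5, 258. ]), array([46.4, 31.1]), 88.9) z [0.003  0.0049 0.0082]
tray 1894 (array([518.6, 356.8]), array([204.1, 297.8]), 0.3) z [0.0034 0.0066 0.0144]
tray 81 (array([410.1, 233.5]), array([51.7, 55.5]), 88.3) z [0.0034 0.0049 0.0088]
tray 43 (array([416.7, 412.4]), array([54.7, 33.6]), 56.6) z [0.0031 0.0051 0.0094]
tray 34 (array([398.7, 373.8]), array([30.1, 30.7]), 3.1) z [0.0033 0.0046 0.0071]
tray 29 (array([395.8, 279.7]), array([20.9, 45.5]), 13.0) z [0.0031 0.0044 0.0075]
rail 43 (array([589.1, 461.7]), array([ 9.9, 58.9]), 75.9) z [0.0361 0.0474 0.0592]
rail 81 (array([503.7, 361.2]), array([88.8, 11.8]), 7.3) z [0.0391 0.0456 0.0523]
holder 365 (array([ 542.9, -397. ]), array([57.8, 98.4]), 82.4) z [0.0185 0.0252 0.0321]
case 928 (array([553.7,  -9. ]), array([186.7, 256.5]), 8.0) z [0.0484 0.0556 0.0595]
lid 1100 (array([646.2,   4.8]), array([ 62.3, 258.9]), 8.2) z [0.1833 0.1917 0.2211]
```

View pics/c1.png

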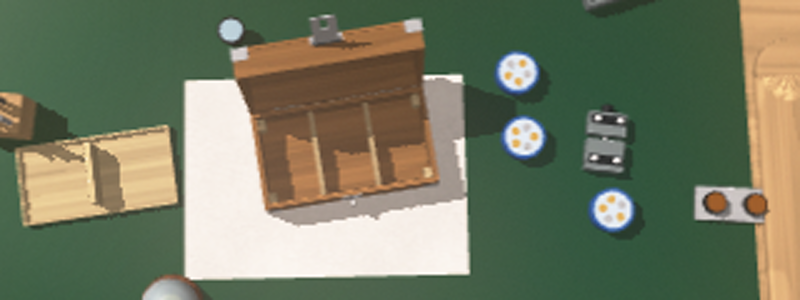

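The tray lies at yaw about 8°, the holder at about −8° and the case at about 8°. I'll turn the tool towards the case's yaw (jaws along case x) and then refine the case pose.

>>> move_arm([
  {"grip": 0, "linear": [0, -0.1, 0], "twist": 0.075},
  {"grip": 0, "linear": [0, 0, 0], "twist": 0.075},
  {"grip": 0, "linear": [0, 0, 0], "twist": 0.075},
  {"grip": 0, "linear": [0, 0, 0], "twist": 0.075},
  {"grip": 0, "linear": [0, 0, 0], "twist": 0.075},
])

```text
clock: 0.65
eef_pos: [0.1159, 0.4844, 0.2492]
tool_rot: [0.624, -0.336, 0.337, -0.62]
ft_force: [-0.3, -0.1, 1.1]
grip_width: 0.0854
```

>>> move_arm([
  {"grip": 0, "linear": [0, 0, 0], "twist": 0.075},
  {"grip": 0, "linear": [0, 0, 0], "twist": 0.075},
  {"grip": 0, "linear": [0, 0, 0], "twist": 0.07},
  {"grip": 0, "linear": [0, 0, 0], "twist": 0},
  {"grip": 0, "linear": [0, 0, 0], "twist": 0},
])

```text
clock: 1.15
eef_pos: [0.1156, 0.4833, 0.2474]
tool_rot: [0.536, -0.463, 0.466, -0.53]
ft_force: [-0.1, 0.3, -1.0]
grip_width: 0.0853
```

```bash
cat >> h.py <<'E'
def to(t,yaw=None):
    o,r=st();q=o['joint_pos'];print('q',np.round(q,2))
    v=r.T@(np.array(t)-o['eef_pos'])/.2
    print('lin for target',np.round(v,3),'yaw',round(np.degrees(np.arctan2(r[1,2],r[0,2])),2))
    if yaw is not None:
        y=np.degrees(np.arctan2(r[1,2],r[0,2]));dd=(yaw-y+180)%360-180;print('twist rad/2 total',round(-np.radians(dd)/2,3))
E
python3 - <<'E'
from h import *
to((.6459,-.2708,.25),8.2)
for u,v in((268,210),(438,182),(250,122),(425,97)): print(np.round(ray('top',180+u/2.5,140+v/2.5,.054),4))
p,d=cam('top');W=cloud('top',d)
m=heightmap('top',.047,.061,W,(.4,.75,-.2,.2));P=W[m]
from scipy.optimize import minimize
def cf(P,c,yaw):
    a=np.radians(yaw);q=P[:,:2]-c;return q@np.array([[np.cos(a),-np.sin(a)],[np.sin(a),np.cos(a)]])
q=cf(P,(.5316,-.0121),8.0)
for yaw in(7,7.5,8,8.5,9):
    q=cf(P,(.5316,-.0121),yaw);f=q[(q[:,0]<-.055)];print(yaw,np.percentile(f[:,0],[2,50,98]).round(4),np.polyfit(f[:,1],f[:,0],1).round(4))
q=cf(P,(.5316,-.0121),8.0);e=q[abs(q[:,0])<.05];print('ends',np.median(e[e[:,1]>.1,1]),np.median(e[e[:,1]<-.1,1]),'parts')
m=heightmap('top',.08,.25,W,(.5,.75,-.2,.2));L=W[m];q=cf(L,(.5316,-.0121),8.0)
for y0 in(-.1,-.05,0,.05,.1):
    s=abs(q[:,1]-y0)<.015; print(y0,[ (round(float(z0),2),np.round([q[s&(abs(L[:,2]-z0)<.01),0].min(),q[s&(abs(L[:,2]-z0)<.01),0].max()],3)) for z0 in(.1,.15,.19,.22) if (s&(abs(L[:,2]-z0)<.01)).any()])
E
```

```text
t 1.15 p [0.1156 0.4833 0.2474] F [-0.1  0.3 -1. ] w 0.0853
[[ 0.136 -0.003  0.991]
 [-0.991 -0.01   0.136]
 [ 0.01  -1.    -0.004]]
q [1.34 0.24 0.04 1.39 0.   2.77]
lin for target [4.097 0.02  2.113] yaw 7.83
twist rad/2 total -0.003
[0.4431 0.099  0.054 ]
[ 0.4787 -0.1467  0.054 ]
[0.5719 0.1242 0.054 ]
[ 0.6035 -0.1314  0.054 ]
7 [-0.0713 -0.0652 -0.0572] [-0.0173 -0.0651]
7.5 [-0.0704 -0.0653 -0.0572] [-0.0139 -0.0651]
8 [-0.0697 -0.0652 -0.0579] [-0.0067 -0.0652]
8.5 [-0.0694 -0.0653 -0.0573] [ 0.0007 -0.0652]
9 [-0.0701 -0.0653 -0.0584] [ 0.0094 -0.0652]
ends 0.12368400444421708 -0.12339172868750206 parts
-0.1 [(0.1, array([0.117, 0.117])), (0.19, array([0.096, 0.141]))]
-0.05 [(0.1, array([0.116, 0.116])), (0.19, array([0.096, 0.14 ]))]
0 [(0.19, array([0.095, 0.132])), (0.22, array([0.13 , 0.141]))]
0.05 [(0.1, array([0.116, 0.116])), (0.19, array([0.095, 0.141]))]
0.1 [(0.19, array([0.094, 0.139]))]
```

>>> move_arm([
  {"grip": 0, "linear": [0.22, 0, 0.09], "twist": 0},
  {"grip": 0, "linear": [0.22, 0, 0.09], "twist": 0},
  {"grip": 0, "linear": [0.22, 0, 0.09], "twist": 0},
  {"grip": 0, "linear": [0.22, 0, 0.09], "twist": 0},
  {"grip": 0, "linear": [0.22, 0, 0.09], "twist": 0},
])

```text
clock: 1.7
eef_pos: [0.2373, 0.2771, 0.2472]
tool_rot: [0.541, -0.457, 0.46, -0.535]
ft_force: [1.4, 0.5, -0.3]
grip_width: 0.0851
```

>>> move_arm([
  {"grip": 0, "linear": [0.22, 0, 0.09], "twist": 0},
  {"grip": 0, "linear": [0.22, 0, 0.09], "twist": 0},
  {"grip": 0, "linear": [0.22, 0, 0.09], "twist": 0},
  {"grip": 0, "linear": [0.22, 0, 0.09], "twist": 0},
  {"grip": 0, "linear": [0.22, 0, 0.09], "twist": 0},
])

```text
clock: 2.2
eef_pos: [0.3653, 0.0663, 0.2506]
tool_rot: [0.542, -0.452, 0.457, -0.54]
ft_force: [0.8, 1.0, 0.1]
grip_width: 0.0853
```

>>> move_arm([
  {"grip": 0, "linear": [0.22, 0, 0.09], "twist": 0},
  {"grip": 0, "linear": [0.22, 0, 0.09], "twist": 0},
  {"grip": 0, "linear": [0.22, 0, 0.09], "twist": 0},
  {"grip": 0, "linear": [0.22, 0, 0.09], "twist": 0},
  {"grip": 0, "linear": [0, 0, 0], "twist": 0},
])

```text
clock: 2.7
eef_pos: [0.4722, -0.1072, 0.2525]
tool_rot: [0.542, -0.45, 0.458, -0.542]
ft_force: [-0.4, 0.3, -0.6]
grip_width: 0.0855
```

```bash
cat >> h.py <<'E'
def tins():
    p,d=cam('top');W=cloud('top',d);hsv=cv2.cvtColor(p,cv2.COLOR_BGR2HSV)
    bl=cv2.inRange(hsv,(100,120,60),(130,255,255))
    n,l,s,c=cv2.connectedComponentsWithStats(cv2.dilate(bl,np.ones((3,3))))
    for i in range(1,n):
        if s[i,4]>40: print('tin',s[i],np.round(ray('top',s[i,0]+s[i,2]/2-.5,s[i,1]+s[i,3]/2-.5,.020),4))
    return p,d,W
E
python3 - <<'E'
from h import *
to((.5476,-.2763,.06),8.4)
tins()
E
```

```text
t 2.7 p [ 0.4722 -0.1072  0.2525] F [-0.4  0.3 -0.6] w 0.0855
[[ 0.175  0.009  0.985]
 [-0.985 -0.008  0.175]
 [ 0.009 -1.     0.007]]
q [-0.22  0.19 -0.    1.37 -0.01  1.18]
lin for target [0.889 0.972 0.216] yaw 10.06
twist rad/2 total 0.014
tin [377 160  20  19 180] [ 0.644  -0.2708  0.02  ]
tin [380 185  20  20 183] [ 0.5476 -0.2781  0.02  ]
tin [414 214  21  20 210] [ 0.4373 -0.401   0.02  ]
```

>>> move_arm([
  {"grip": 0, "linear": [0.22, 0, 0.06], "twist": 0.014},
  {"grip": 0, "linear": [0.22, 0, 0.06], "twist": 0},
  {"grip": 0, "linear": [0.22, 0, 0.06], "twist": 0},
  {"grip": 0, "linear": [0.22, 0, 0.06], "twist": 0},
  {"grip": 0, "linear": [0, 0, 0], "twist": 0},
])

```text
clock: 3.25
eef_pos: [0.546, -0.2693, 0.2522]
tool_rot: [-0.539, 0.457, -0.458, 0.539]
ft_force: [0.1, 0.8, -0.2]
grip_width: 0.0853
```

>>> move_arm([
  {"grip": 0, "linear": [0.03, 0.22, 0], "twist": 0},
  {"grip": 0, "linear": [0, 0.22, 0], "twist": 0},
  {"grip": 0, "linear": [0, 0.22, 0], "twist": 0},
  {"grip": 0, "linear": [0, 0.2, 0], "twist": 0},
  {"grip": 0, "linear": [0, 0, 0], "twist": 0},
])

```text
clock: 3.75
eef_pos: [0.5481, -0.2679, 0.0786]
tool_rot: [-0.541, 0.453, -0.456, 0.543]
ft_force: [-0.5, 0.3, 0.5]
grip_width: 0.0856
```

Run:
```python
from h import *
to((.5476,-.2770,-.003),8.4)
```

```text
t 3.75 p [ 0.5481 -0.2679  0.0786] F [-0.5  0.3  0.5] w 0.0856
[[ 0.175  0.006  0.985]
 [-0.985  0.     0.175]
 [ 0.001 -1.     0.006]]
q [-0.46  0.55  0.06  1.08  0.    0.94]
lin for target [ 0.044  0.408 -0.013] yaw 10.05
twist rad/2 total 0.014
```

>>> move_arm([
  {"grip": 0, "linear": [0.045, 0, -0.01], "twist": 0.014},
  {"grip": 0, "linear": [0.01, 0.15, 0], "twist": 0},
  {"grip": 0, "linear": [0, 0.15, 0], "twist": 0},
  {"grip": 0, "linear": [0, 0.1, 0], "twist": 0},
  {"grip": 0, "linear": [0, 0, 0], "twist": 0},
])

```text
clock: 4.25
eef_pos: [0.557, -0.2808, 0.0114]
tool_rot: [-0.533, 0.453, -0.47, 0.539]
ft_force: [-1.3, 0.8, -0.0]
grip_width: 0.0855
```

Run:
```python
from h import *
to((.5476,-.2770,-.003),8.4)
cam('side','s1.png',(260,110,440,230),4)
```

```text
t 4.25 p [ 0.557  -0.2808  0.0114] F [-1.3  0.8 -0. ] w 0.0855
[[ 0.148  0.023  0.989]
 [-0.989 -0.009  0.148]
 [ 0.012 -1.     0.022]]
q [-0.47  0.63  0.01  0.92  0.    0.95]
lin for target [-0.027  0.071 -0.045] yaw 8.52
twist rad/2 total 0.001
```

View pics/s1.png

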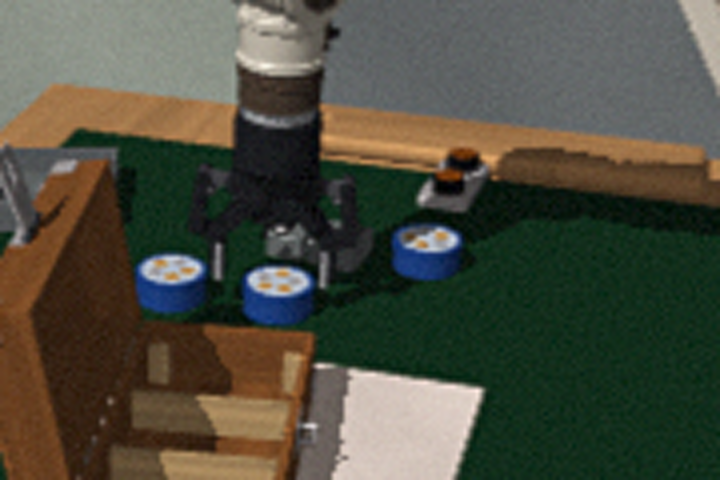

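>>> move_arm([
  {"grip": 0, "linear": [-0.025, 0, -0.045], "twist": 0},
  {"grip": 0, "linear": [0, 0, 0], "twist": 0},
  {"grip": 0, "linear": [0, 0, 0], "twist": 0},
  {"grip": 0, "linear": [0, 0, 0], "twist": 0},
  {"grip": 0, "linear": [0, 0, 0], "twist": 0},
])

```text
clock: 4.8
eef_pos: [0.5531, -0.2803, 0.0228]
tool_rot: [-0.531, 0.447, -0.476, 0.54]
ft_force: [-0.0, 0.7, -0.4]
grip_width: 0.0856
```

Run:
```python
from h import *
to((.5476,-.2770,-.003),8.4)
```

```text
t 4.8 p [ 0.5531 -0.2803  0.0228] F [-0.   0.7 -0.4] w 0.0856
[[ 0.147  0.039  0.988]
 [-0.989 -0.017  0.148]
 [ 0.023 -0.999  0.036]]
q [-0.47  0.6  -0.02  0.91  0.    0.95]
lin for target [-0.023  0.128 -0.03 ] yaw 8.52
twist rad/2 total 0.001
```

>>> move_arm([
  {"grip": 0, "linear": [0, 0, 0], "twist": 0},
  {"grip": 0, "linear": [0, 0, 0], "twist": 0},
  {"grip": 0, "linear": [0, 0, 0], "twist": 0},
  {"grip": 0, "linear": [0, 0, 0], "twist": 0},
  {"grip": 0, "linear": [0, 0, 0], "twist": 0},
])

```text
clock: 5.3
eef_pos: [0.5532, -0.2803, 0.0226]
tool_rot: [-0.531, 0.447, -0.476, 0.54]
ft_force: [-0.6, 0.3, -0.6]
grip_width: 0.0854
```

Run:
```python
from h import *
to((.5476,-.2770,-.003),8.4);o=bot.get_obs();print(np.round(o['tau'],2),np.round(o['joint_vel'],3),np.round(o['joint_pos'],4))
bot.camera('side');bot.camera('side');to((.5476,-.2770,-.003),8.4);o=bot.get_obs();print(np.round(o['joint_vel'],3),np.round(o['joint_pos'],4))
```

```text
t 5.3 p [ 0.5532 -0.2803  0.0226] F [-0.6  0.3 -0.6] w 0.0854
[[ 0.147  0.039  0.988]
 [-0.989 -0.017  0.148]
 [ 0.022 -0.999  0.036]]
q [-0.47  0.6  -0.02  0.91  0.    0.95]
lin for target [-0.023  0.127 -0.03 ] yaw 8.52
twist rad/2 total 0.001
[-0.000e+00 -5.014e+01  2.172e+01 -3.200e-01  1.000e-02 -0.000e+00] [ 0.002  0.002  0.001  0.     0.001 -0.001] [-0.4704  0.6018 -0.0159  0.9106  0.0028  0.9523]
t 5.4 p [ 0.5532 -0.2803  0.0226] F [-0.6  0.5 -0.2] w 0.0852
[[ 0.147  0.039  0.988]
 [-0.989 -0.017  0.148]
 [ 0.022 -0.999  0.036]]
q [-0.47  0.6  -0.02  0.91  0.    0.95]
lin for target [-0.023  0.127 -0.03 ] yaw 8.52
twist rad/2 total 0.001
[-0.    -0.002  0.001  0.001  0.    -0.001] [-0.4703  0.6018 -0.016   0.9106  0.0028  0.9522]
```

>>> move_arm([
  {"grip": 0, "linear": [-0.02, -0.15, -0.03], "twist": 0},
  {"grip": 0, "linear": [0, -0.15, 0], "twist": 0},
  {"grip": 0, "linear": [0, 0, 0], "twist": 0},
  {"grip": 0, "linear": [0, 0, 0], "twist": 0},
  {"grip": 0, "linear": [0, 0, 0], "twist": 0},
])

```text
clock: 5.9
eef_pos: [0.5429, -0.2755, 0.0819]
tool_rot: [-0.531, 0.448, -0.474, 0.54]
ft_force: [0.4, -0.4, -0.2]
grip_width: 0.0851
```

Run:
```python
from h import *
to((.5476,-.2770,-.003),8.4)
```

```text
t 5.9 p [ 0.5429 -0.2755  0.0819] F [ 0.4 -0.4 -0.2] w 0.0851
[[ 0.147  0.036  0.988]
 [-0.989 -0.015  0.148]
 [ 0.02  -0.999  0.033]]
q [-0.47  0.52  0.02  1.03  0.    0.95]
lin for target [0.002 0.425 0.008] yaw 8.52
twist rad/2 total 0.001
```

>>> move_arm([
  {"grip": 0, "linear": [0, 0.05, 0], "twist": 0},
  {"grip": 0, "linear": [0, 0.05, 0], "twist": 0},
  {"grip": 0, "linear": [0, 0.05, 0], "twist": 0},
  {"grip": 0, "linear": [0, 0.05, 0], "twist": 0},
  {"grip": 0, "linear": [0, 0.05, 0], "twist": 0},
])

```text
clock: 6.4
eef_pos: [0.543, -0.2753, 0.0247]
tool_rot: [-0.532, 0.45, -0.473, 0.539]
ft_force: [0.2, -0.4, -0.3]
grip_width: 0.0854
```

Run:
```python
from h import *
to((.5476,-.2770,-.003),8.4);o=bot.get_obs();print(np.round(o['joint_vel'],3))
```

```text
t 6.4 p [ 0.543  -0.2753  0.0247] F [ 0.2 -0.4 -0.3] w 0.0854
[[ 0.148  0.031  0.989]
 [-0.989 -0.013  0.148]
 [ 0.017 -0.999  0.029]]
q [-0.47  0.59 -0.04  0.91  0.    0.95]
lin for target [0.009 0.139 0.017] yaw 8.51
twist rad/2 total 0.001
[ 0.002  0.139 -0.106 -0.229 -0.     0.001]
```

>>> move_arm([
  {"grip": 0, "linear": [0.01, 0.03, 0.02], "twist": 0},
  {"grip": 0, "linear": [0, 0.03, 0], "twist": 0},
  {"grip": 0, "linear": [0, 0.03, 0], "twist": 0},
  {"grip": 0, "linear": [0, 0.02, 0], "twist": 0},
  {"grip": 0, "linear": [0, 0, 0], "twist": 0},
])

```text
clock: 6.9
eef_pos: [0.5468, -0.2763, -0.0023]
tool_rot: [-0.532, 0.452, -0.471, 0.539]
ft_force: [-0.2, 0.1, -0.4]
grip_width: 0.0852
```

Run:
```python
from h import *
bot.camera('side');to((.5476,-.2770,-.003),8.4);tins()
```

```text
t 6.95 p [ 0.547  -0.2764 -0.002 ] F [-0.1  0.2 -0. ] w 0.0855
[[ 0.148  0.027  0.989]
 [-0.989 -0.011  0.148]
 [ 0.015 -1.     0.025]]
q [-0.47  0.63 -0.04  0.87  0.    0.95]
lin for target [0.003 0.005 0.002] yaw 8.51
twist rad/2 total 0.001
tin [377 160   9  17  79] [ 0.6483 -0.2504  0.02  ]
tin [415 214  20  20 185] [ 0.4373 -0.4028  0.02  ]
```

>>> move_arm([
  {"grip": 1, "linear": [0, 0, 0], "twist": 0},
  {"grip": 1, "linear": [0, 0, 0], "twist": 0},
  {"grip": 1, "linear": [0, 0, 0], "twist": 0},
  {"grip": 1, "linear": [0, 0, 0], "twist": 0},
  {"grip": 1, "linear": [0, 0, 0], "twist": 0},
])

```text
clock: 7.5
eef_pos: [0.5489, -0.2773, 0.0014]
tool_rot: [-0.532, 0.45, -0.473, 0.54]
ft_force: [0.3, -0.7, -0.6]
grip_width: 0.0624
```

>>> move_arm([
  {"grip": 1, "linear": [0, 0, 0], "twist": 0},
  {"grip": 1, "linear": [0, -0.1, 0], "twist": 0},
  {"grip": 1, "linear": [0, -0.15, 0], "twist": 0},
  {"grip": 1, "linear": [0, -0.15, 0], "twist": 0},
  {"grip": 1, "linear": [0, -0.1, 0], "twist": 0},
])

```text
clock: 8.0
eef_pos: [0.5414, -0.2739, 0.0981]
tool_rot: [-0.533, 0.455, -0.468, 0.538]
ft_force: [0.9, -0.2, 0.1]
grip_width: 0.0624
```

Run:
```python
from h import *
bot.camera('side');to((.5445,-.0931,.1),8.4);cam('side','s2.png',(230,90,430,240),4)
```

```text
t 8.05 p [ 0.5431 -0.2748  0.1015] F [0.6 0.3 1.4] w 0.0624
[[ 0.148  0.025  0.989]
 [-0.989 -0.009  0.148]
 [ 0.013 -1.     0.023]]
q [-0.47  0.51  0.06  1.09  0.    0.95]
lin for target [-0.897 -0.001  0.141] yaw 8.51
twist rad/2 total 0.001
```

View pics/s2.png

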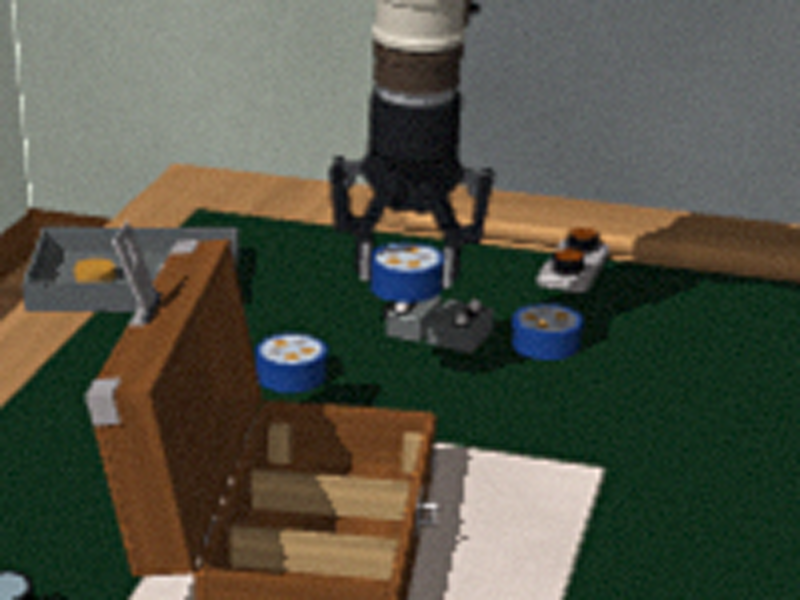

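>>> move_arm([
  {"grip": 1, "linear": [-0.1, 0, 0.02], "twist": 0},
  {"grip": 1, "linear": [-0.18, 0, 0.03], "twist": 0},
  {"grip": 1, "linear": [-0.18, 0, 0.03], "twist": 0},
  {"grip": 1, "linear": [-0.18, 0, 0.03], "twist": 0},
  {"grip": 1, "linear": [-0.15, 0, 0.02], "twist": 0},
])

```text
clock: 8.6
eef_pos: [0.5435, -0.1142, 0.0916]
tool_rot: [-0.531, 0.457, -0.472, 0.535]
ft_force: [-0.1, 1.1, 0.3]
grip_width: 0.0621
```

>>> move_arm([
  {"grip": 1, "linear": [-0.1, 0, 0.01], "twist": 0},
  {"grip": 1, "linear": [0, 0, 0], "twist": 0},
  {"grip": 1, "linear": [0, 0, 0], "twist": 0},
  {"grip": 1, "linear": [0, 0, 0], "twist": 0},
  {"grip": 1, "linear": [0, 0, 0], "twist": 0},
])

```text
clock: 9.1
eef_pos: [0.5389, -0.09, 0.0851]
tool_rot: [-0.534, 0.458, -0.467, 0.535]
ft_force: [-0.1, 0.1, -0.8]
grip_width: 0.0624
```

Run:
```python
from h import *
to((.5445,-.0931,.009),8.4)
```

```text
t 9.1 p [ 0.5389 -0.09    0.0851] F [-0.1  0.1 -0.8] w 0.0624
[[ 0.143  0.01   0.99 ]
 [-0.99  -0.008  0.143]
 [ 0.009 -1.     0.009]]
q [-0.16  0.43 -0.13  1.   -0.01  1.26]
lin for target [0.016 0.381 0.022] yaw 8.24
twist rad/2 total -0.001
```

>>> move_arm([
  {"grip": 1, "linear": [0.015, 0, 0.025], "twist": 0},
  {"grip": 1, "linear": [0, 0.04, 0], "twist": 0},
  {"grip": 1, "linear": [0, 0.05, 0], "twist": 0},
  {"grip": 1, "linear": [0, 0.05, 0], "twist": 0},
  {"grip": 1, "linear": [0, 0.05, 0], "twist": 0},
])

```text
clock: 9.6
eef_pos: [0.5466, -0.0961, 0.0453]
tool_rot: [-0.533, 0.458, -0.47, 0.534]
ft_force: [0.6, 0.1, -1.2]
grip_width: 0.0623
```

Run:
```python
from h import *
to((.5445,-.0931,.009),8.4)
```

```text
t 9.6 p [ 0.5466 -0.0961  0.0453] F [ 0.6  0.1 -1.2] w 0.0623
[[ 0.138  0.014  0.99 ]
 [-0.99  -0.009  0.139]
 [ 0.011 -1.     0.012]]
q [-0.17  0.49 -0.15  0.92 -0.01  1.26]
lin for target [-0.018  0.181 -0.01 ] yaw 7.97
twist rad/2 total -0.004
```

>>> move_arm([
  {"grip": 1, "linear": [-0.015, 0.02, -0.01], "twist": 0},
  {"grip": 1, "linear": [0, 0.04, 0], "twist": 0},
  {"grip": 1, "linear": [0, 0.04, 0], "twist": 0},
  {"grip": 1, "linear": [0, 0.03, 0], "twist": 0},
  {"grip": 1, "linear": [0, 0.02, 0], "twist": 0},
])

```text
clock: 10.1
eef_pos: [0.5424, -0.0928, 0.0103]
tool_rot: [-0.534, 0.46, -0.468, 0.534]
ft_force: [-0.3, 0.8, -0.3]
grip_width: 0.0622
```

Run:
```python
from h import *
bot.camera('side');to((.5445,-.0931,.008),8.4)
```

```text
t 10.15 p [ 0.542  -0.0927  0.0097] F [-0.1 -0.4 -1.5] w 0.062
[[ 0.139  0.008  0.99 ]
 [-0.99  -0.008  0.139]
 [ 0.009 -1.     0.007]]
q [-0.17  0.52 -0.2   0.84 -0.01  1.27]
lin for target [0.004 0.009 0.012] yaw 7.99
twist rad/2 total -0.004
```

>>> move_arm([
  {"grip": 1, "linear": [0, 0.015, 0], "twist": 0},
  {"grip": 1, "linear": [0, 0, 0], "twist": 0},
  {"grip": 0, "linear": [0, 0, 0], "twist": 0},
  {"grip": 0, "linear": [0, 0, 0], "twist": 0},
  {"grip": 0, "linear": [0, 0, 0], "twist": 0},
])

```text
clock: 10.65
eef_pos: [0.5436, -0.0931, 0.0079]
tool_rot: [-0.533, 0.459, -0.469, 0.534]
ft_force: [-0.5, 0.0, 0.5]
grip_width: 0.0858
```

>>> move_arm([
  {"grip": 0, "linear": [0, 0, 0], "twist": 0},
  {"grip": 0, "linear": [0, -0.06, 0], "twist": 0},
  {"grip": 0, "linear": [0, -0.15, 0], "twist": 0},
  {"grip": 0, "linear": [0, -0.2, 0], "twist": 0},
  {"grip": 0, "linear": [0, -0.15, 0], "twist": 0},
])

```text
clock: 11.15
eef_pos: [0.5384, -0.0915, 0.1207]
tool_rot: [0.535, -0.462, 0.466, -0.532]
ft_force: [1.7, -0.3, -0.1]
grip_width: 0.0857
```

Run:
```python
from h import *
p,d,W=tins()
to((.6459,-.2720,.11),8.4)
```

```text
tin [377 160  20  19 184] [ 0.644  -0.2708  0.02  ]
tin [414 214  21  20 209] [ 0.4373 -0.401   0.02  ]
t 11.2 p [ 0.5414 -0.092   0.126 ] F [ 0.7 -0.4  2.1] w 0.0856
[[ 0.139  0.009  0.99 ]
 [-0.99  -0.008  0.139]
 [ 0.009 -1.     0.008]]
q [-0.16  0.4  -0.06  1.1  -0.01  1.27]
lin for target [0.963 0.092 0.392] yaw 7.99
twist rad/2 total -0.004
```

>>> move_arm([
  {"grip": 0, "linear": [0.15, 0, 0], "twist": 0},
  {"grip": 0, "linear": [0.2, 0, 0.0], "twist": 0},
  {"grip": 0, "linear": [0.2, 0, 0.05], "twist": 0},
  {"grip": 0, "linear": [0.2, 0, 0.1], "twist": 0},
  {"grip": 0, "linear": [0.15, 0, 0.15], "twist": 0},
])

```text
clock: 11.7
eef_pos: [0.6284, -0.2635, 0.1396]
tool_rot: [-0.533, 0.454, -0.47, 0.537]
ft_force: [0.3, -0.2, 0.6]
grip_width: 0.0851
```

>>> move_arm([
  {"grip": 0, "linear": [0.05, 0, 0.06], "twist": 0},
  {"grip": 0, "linear": [0, 0, 0], "twist": 0},
  {"grip": 0, "linear": [0, 0, 0], "twist": 0},
  {"grip": 0, "linear": [0, 0, 0], "twist": 0},
  {"grip": 0, "linear": [0, 0, 0], "twist": 0},
])

```text
clock: 12.2
eef_pos: [0.6432, -0.275, 0.141]
tool_rot: [-0.532, 0.455, -0.472, 0.536]
ft_force: [0.5, -0.3, -0.3]
grip_width: 0.0855
```

Run:
```python
from h import *
to((.645,-.2710,-.002),8.4)
```

```text
t 12.2 p [ 0.6432 -0.275   0.141 ] F [ 0.5 -0.3 -0.3] w 0.0855
[[ 0.142  0.022  0.99 ]
 [-0.99  -0.011  0.142]
 [ 0.014 -1.     0.02 ]]
q [-0.4   0.67  0.44  1.32 -0.    1.02]
lin for target [-0.029  0.715 -0.003] yaw 8.19
twist rad/2 total -0.002
```

>>> move_arm([
  {"grip": 0, "linear": [-0.025, 0.05, 0], "twist": 0},
  {"grip": 0, "linear": [0, 0.1, 0], "twist": 0},
  {"grip": 0, "linear": [0, 0.1, 0], "twist": 0},
  {"grip": 0, "linear": [0, 0.1, 0], "twist": 0},
  {"grip": 0, "linear": [0, 0.05, 0], "twist": 0},
])

```text
clock: 12.7
eef_pos: [0.6436, -0.2662, 0.0609]
tool_rot: [-0.532, 0.452, -0.472, 0.538]
ft_force: [-0.6, -0.1, -0.1]
grip_width: 0.0857
```

Run:
```python
from h import *
to((.645,-.2710,-.002),8.4)
```

```text
t 12.7 p [ 0.6436 -0.2662  0.0609] F [-0.6 -0.1 -0.1] w 0.0857
[[ 0.146  0.026  0.989]
 [-0.989 -0.012  0.147]
 [ 0.015 -1.     0.024]]
q [-0.39  0.71  0.3   1.13 -0.    1.03]
lin for target [ 0.02   0.315 -0.004] yaw 8.43
twist rad/2 total 0.0
```

>>> move_arm([
  {"grip": 0, "linear": [0.02, 0.06, -0.005], "twist": 0},
  {"grip": 0, "linear": [0, 0.07, 0], "twist": 0},
  {"grip": 0, "linear": [0, 0.07, 0], "twist": 0},
  {"grip": 0, "linear": [0, 0.06, 0], "twist": 0},
  {"grip": 0, "linear": [0, 0.04, 0], "twist": 0},
])

```text
clock: 13.2
eef_pos: [0.6445, -0.2701, -0.0032]
tool_rot: [-0.533, 0.452, -0.471, 0.538]
ft_force: [-0.3, 0.4, 0.1]
grip_width: 0.0856
```

Run:
```python
from h import *
bot.camera('side');to((.645,-.2710,-.002),8.4)
```

```text
t 13.25 p [ 0.6436 -0.2697 -0.0048] F [ 0.2 -0.1 -0.6] w 0.0857
[[ 0.147  0.024  0.989]
 [-0.989 -0.011  0.148]
 [ 0.014 -1.     0.022]]
q [-0.4   0.78  0.24  1.01 -0.    1.03]
lin for target [ 0.007 -0.014  0.006] yaw 8.49
twist rad/2 total 0.001
```

>>> move_arm([
  {"grip": 1, "linear": [0.005, -0.015, 0.005], "twist": 0},
  {"grip": 1, "linear": [0, 0, 0], "twist": 0},
  {"grip": 1, "linear": [0, 0, 0], "twist": 0},
  {"grip": 1, "linear": [0, 0, 0], "twist": 0},
  {"grip": 1, "linear": [0, 0, 0], "twist": 0},
])

```text
clock: 13.75
eef_pos: [0.647, -0.2716, 0.0015]
tool_rot: [-0.532, 0.451, -0.472, 0.539]
ft_force: [-1.0, 0.6, -1.6]
grip_width: 0.0623
```

>>> move_arm([
  {"grip": 1, "linear": [0, 0, 0], "twist": 0},
  {"grip": 1, "linear": [0, -0.1, 0], "twist": 0},
  {"grip": 1, "linear": [0, -0.15, 0], "twist": 0},
  {"grip": 1, "linear": [0, -0.15, 0], "twist": 0},
  {"grip": 1, "linear": [0, -0.1, 0], "twist": 0},
])

```text
clock: 14.25
eef_pos: [0.6402, -0.2687, 0.0984]
tool_rot: [-0.534, 0.455, -0.468, 0.537]
ft_force: [-0.4, -0.3, -0.9]
grip_width: 0.0624
```

>>> move_arm([
  {"grip": 1, "linear": [0, 0, -0.1], "twist": 0},
  {"grip": 1, "linear": [-0.05, 0, -0.15], "twist": 0},
  {"grip": 1, "linear": [-0.1, 0, -0.15], "twist": 0},
  {"grip": 1, "linear": [-0.15, 0, -0.05], "twist": 0},
  {"grip": 1, "linear": [-0.15, 0, 0], "twist": 0},
])

```text
clock: 14.75
eef_pos: [0.5383, -0.1962, 0.1002]
tool_rot: [-0.531, 0.452, -0.474, 0.537]
ft_force: [0.5, -0.1, -1.2]
grip_width: 0.0623
```

Run:
```python
from h import *
to((.5325,-.012,.1),8.4);cam('side','s3.png',(230,90,430,240),4)
```

```text
t 14.75 p [ 0.5383 -0.1962  0.1002] F [ 0.5 -0.1 -1.2] w 0.0623
[[ 0.142  0.029  0.989]
 [-0.99  -0.015  0.142]
 [ 0.019 -0.999  0.027]]
q [-0.35  0.45 -0.06  1.04 -0.    1.08]
lin for target [-0.916 -0.013  0.102] yaw 8.19
twist rad/2 total -0.002
```

>>> move_arm([
  {"grip": 1, "linear": [-0.18, -0.01, 0.02], "twist": 0},
  {"grip": 1, "linear": [-0.2, 0, 0.02], "twist": 0},
  {"grip": 1, "linear": [-0.2, 0, 0.02], "twist": 0},
  {"grip": 1, "linear": [-0.15, 0, 0.02], "twist": 0},
  {"grip": 1, "linear": [-0.1, 0, 0.02], "twist": 0},
])

```text
clock: 15.3
eef_pos: [0.5326, -0.0203, 0.1013]
tool_rot: [-0.53, 0.452, -0.474, 0.538]
ft_force: [-0.0, -1.0, -1.4]
grip_width: 0.0625
```

Run:
```python
from h import *
bot.camera('side');to((.5325,-.012,.009),8.4)
```

```text
t 15.35 p [ 0.5329 -0.0176  0.1013] F [ 0.4  1.3 -1.1] w 0.0626
[[ 0.145  0.031  0.989]
 [-0.989 -0.009  0.146]
 [ 0.013 -0.999  0.029]]
q [-0.03  0.37 -0.16  1.   -0.01  1.4 ]
lin for target [-0.034  0.461 -0.011] yaw 8.38
twist rad/2 total -0.0
```

>>> move_arm([
  {"grip": 1, "linear": [-0.015, 0, -0.01], "twist": 0},
  {"grip": 1, "linear": [0, 0.05, 0], "twist": 0},
  {"grip": 1, "linear": [0, 0.06, 0], "twist": 0},
  {"grip": 1, "linear": [0, 0.06, 0], "twist": 0},
  {"grip": 1, "linear": [0, 0.04, 0], "twist": 0},
])

```text
clock: 15.85
eef_pos: [0.5326, -0.0165, 0.057]
tool_rot: [-0.53, 0.451, -0.473, 0.54]
ft_force: [0.5, 0.3, -0.9]
grip_width: 0.0628
```

Run:
```python
from h import *
to((.5325,-.012,.009),8.4)
```

```text
t 15.85 p [ 0.5326 -0.0165  0.057 ] F [ 0.5  0.3 -0.9] w 0.0628
[[ 0.145  0.033  0.989]
 [-0.989 -0.01   0.145]
 [ 0.015 -0.999  0.031]]
q [-0.03  0.42 -0.22  0.89 -0.01  1.4 ]
lin for target [-0.026  0.239 -0.005] yaw 8.36
twist rad/2 total -0.0
```

>>> move_arm([
  {"grip": 1, "linear": [-0.03, 0.02, -0.01], "twist": 0},
  {"grip": 1, "linear": [-0.005, 0.05, 0], "twist": 0},
  {"grip": 1, "linear": [0, 0.05, 0], "twist": 0},
  {"grip": 1, "linear": [0, 0.04, 0], "twist": 0},
  {"grip": 1, "linear": [0, 0.02, 0], "twist": 0},
])

```text
clock: 16.35
eef_pos: [0.5293, -0.0116, 0.0157]
tool_rot: [-0.53, 0.453, -0.473, 0.538]
ft_force: [-0.1, -0.2, -0.8]
grip_width: 0.0627
```

Run:
```python
from h import *
bot.camera('side');to((.5325,-.012,.008),8.4)
```

```text
t 16.4 p [ 0.5289 -0.0116  0.0153] F [-1.3  0.5 -0.7] w 0.0619
[[ 0.142  0.029  0.989]
 [-0.99  -0.01   0.142]
 [ 0.014 -1.     0.027]]
q [-0.02  0.47 -0.27  0.8  -0.01  1.41]
lin for target [0.004 0.037 0.016] yaw 8.17
twist rad/2 total -0.002
```

>>> move_arm([
  {"grip": 1, "linear": [0, 0.03, 0.01], "twist": 0},
  {"grip": 1, "linear": [0, 0.015, 0], "twist": 0},
  {"grip": 1, "linear": [0, 0, 0], "twist": 0},
  {"grip": 0, "linear": [0, 0, 0], "twist": 0},
  {"grip": 0, "linear": [0, 0, 0], "twist": 0},
])

```text
clock: 16.9
eef_pos: [0.5327, -0.0114, 0.0064]
tool_rot: [-0.53, 0.452, -0.474, 0.539]
ft_force: [0.2, -0.0, -0.2]
grip_width: 0.0852
```

>>> move_arm([
  {"grip": 0, "linear": [0, 0, 0], "twist": 0},
  {"grip": 0, "linear": [0, -0.06, 0], "twist": 0},
  {"grip": 0, "linear": [0, -0.15, 0], "twist": 0},
  {"grip": 0, "linear": [0, -0.2, 0], "twist": 0},
  {"grip": 0, "linear": [0, -0.15, 0], "twist": 0},
])

```text
clock: 17.4
eef_pos: [0.5257, -0.0101, 0.1202]
tool_rot: [-0.532, 0.455, -0.472, 0.537]
ft_force: [0.8, 0.7, 0.5]
grip_width: 0.0856
```

Run:
```python
from h import *
p,d,W=tins()
to((.4373,-.402,.12),40)
cam('side','s3.png',(230,90,430,240),4)
```

```text
tin [332 188  17   8  67] [ 0.5626 -0.095   0.02  ]
tin [332 201  14   6  52] [ 0.5179 -0.0883  0.02  ]
tin [414 214  21  20 211] [ 0.4373 -0.401   0.02  ]
t 17.45 p [ 0.5287 -0.0102  0.1254] F [1.2 0.2 4. ] w 0.0856
[[ 0.142  0.031  0.989]
 [-0.99  -0.01   0.142]
 [ 0.015 -0.999  0.029]]
q [-0.01  0.34 -0.14  1.06 -0.01  1.41]
lin for target [ 1.874  0.033 -0.731] yaw 8.18
twist rad/2 total -0.278
```

View pics/s3.png

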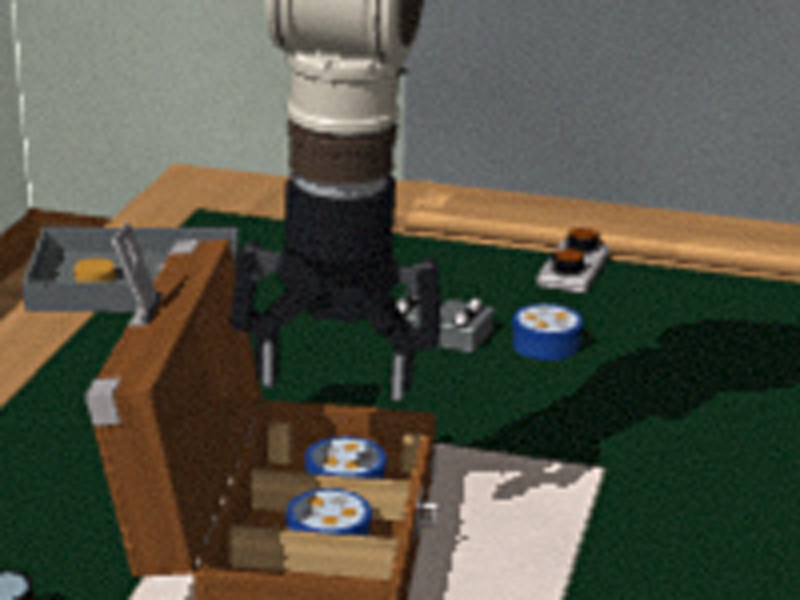

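>>> move_arm([
  {"grip": 0, "linear": [0.15, 0, -0.06], "twist": 0},
  {"grip": 0, "linear": [0.2, 0, -0.08], "twist": 0},
  {"grip": 0, "linear": [0.2, 0, -0.08], "twist": 0},
  {"grip": 0, "linear": [0.2, 0, -0.08], "twist": 0},
  {"grip": 0, "linear": [0.2, 0, -0.08], "twist": 0},
])

```text
clock: 18.0
eef_pos: [0.4831, -0.2098, 0.1275]
tool_rot: [-0.531, 0.447, -0.472, 0.544]
ft_force: [1.0, 0.1, -0.1]
grip_width: 0.0854
```

>>> move_arm([
  {"grip": 0, "linear": [0.2, 0, -0.08], "twist": 0},
  {"grip": 0, "linear": [0.2, 0, -0.08], "twist": 0},
  {"grip": 0, "linear": [0.2, 0, -0.08], "twist": 0},
  {"grip": 0, "linear": [0.15, 0, -0.06], "twist": 0},
  {"grip": 0, "linear": [0.1, 0, -0.04], "twist": 0},
])

```text
clock: 18.5
eef_pos: [0.4374, -0.3976, 0.1283]
tool_rot: [-0.53, 0.447, -0.474, 0.543]
ft_force: [-0.3, -0.3, -0.5]
grip_width: 0.0854
```

>>> move_arm([
  {"grip": 0, "linear": [0, 0, 0], "twist": -0.075},
  {"grip": 0, "linear": [0, 0, 0], "twist": -0.075},
  {"grip": 0, "linear": [0, 0, 0], "twist": -0.075},
  {"grip": 0, "linear": [0, 0, 0], "twist": -0.075},
  {"grip": 0, "linear": [0, 0, 0], "twist": -0.075},
])

```text
clock: 19.0
eef_pos: [0.4336, -0.402, 0.1274]
tool_rot: [-0.668, 0.216, -0.244, 0.669]
ft_force: [0.4, -0.4, -0.4]
grip_width: 0.0853
```

Run:
```python
from h import *
bot.camera('side');to((.4373,-.402,.05),51)
```

```text
t 19.05 p [ 0.4336 -0.4019  0.1274] F [-1.2 -0.1 -0.6] w 0.0856
[[ 0.79   0.038  0.612]
 [-0.613 -0.011  0.79 ]
 [ 0.037 -0.999  0.015]]
q [-0.76  0.45  0.03  1.12  0.02 -0.1 ]
lin for target [0.001 0.387 0.005] yaw 52.23
twist rad/2 total 0.011
```

>>> move_arm([
  {"grip": 0, "linear": [0.01, 0.05, 0], "twist": 0},
  {"grip": 0, "linear": [0, 0.1, 0], "twist": 0},
  {"grip": 0, "linear": [0, 0.1, 0], "twist": 0},
  {"grip": 0, "linear": [0, 0.1, 0], "twist": 0},
  {"grip": 0, "linear": [0, 0.05, 0], "twist": 0},
])

```text
clock: 19.55
eef_pos: [0.4394, -0.4048, 0.045]
tool_rot: [-0.667, 0.218, -0.249, 0.668]
ft_force: [-0.4, -0.1, -0.5]
grip_width: 0.0852
```

Run:
```python
from h import *
to((.4373,-.402,-.002),51)
```

```text
t 19.55 p [ 0.4394 -0.4048  0.045 ] F [-0.4 -0.1 -0.5] w 0.0852
[[ 0.781  0.041  0.623]
 [-0.623 -0.013  0.782]
 [ 0.04  -0.999  0.015]]
q [-0.75  0.54 -0.06  0.93  0.02 -0.08]
lin for target [-0.026  0.234  0.001] yaw 51.44
twist rad/2 total 0.004
```

>>> move_arm([
  {"grip": 0, "linear": [-0.025, 0.05, 0], "twist": 0},
  {"grip": 0, "linear": [0, 0.05, 0], "twist": 0},
  {"grip": 0, "linear": [0, 0.05, 0], "twist": 0},
  {"grip": 0, "linear": [0, 0.04, 0], "twist": 0},
  {"grip": 0, "linear": [0, 0.02, 0], "twist": 0},
])

```text
clock: 20.05
eef_pos: [0.4372, -0.4017, -0.0017]
tool_rot: [-0.666, 0.221, -0.25, 0.667]
ft_force: [-0.4, 0.3, 0.1]
grip_width: 0.0855
```

Run:
```python
from h import *
bot.camera('side');to((.4373,-.402,-.002),51)
```

```text
t 20.1 p [ 0.437  -0.4015 -0.0021] F [ 0.1 -0.5 -0.4] w 0.0854
[[ 0.778  0.039  0.627]
 [-0.627 -0.011  0.779]
 [ 0.038 -0.999  0.016]]
q [-0.75  0.59 -0.11  0.83  0.02 -0.07]
lin for target [ 0.003 -0.001 -0.001] yaw 51.14
twist rad/2 total 0.001
```

>>> move_arm([
  {"grip": 1, "linear": [0, 0, 0], "twist": 0},
  {"grip": 1, "linear": [0, 0, 0], "twist": 0},
  {"grip": 1, "linear": [0, 0, 0], "twist": 0},
  {"grip": 1, "linear": [0, 0, 0], "twist": 0},
  {"grip": 1, "linear": [0, 0, 0], "twist": 0},
])

```text
clock: 20.6
eef_pos: [0.4385, -0.4029, 0.0003]
tool_rot: [-0.666, 0.22, -0.251, 0.667]
ft_force: [0.3, 0.7, -1.6]
grip_width: 0.0623
```

>>> move_arm([
  {"grip": 1, "linear": [0, 0, 0], "twist": 0},
  {"grip": 1, "linear": [0, -0.1, 0], "twist": 0},
  {"grip": 1, "linear": [0, -0.15, 0], "twist": 0},
  {"grip": 1, "linear": [0, -0.15, 0], "twist": 0},
  {"grip": 1, "linear": [0, -0.1, 0], "twist": 0},
])

```text
clock: 21.1
eef_pos: [0.4312, -0.3987, 0.0983]
tool_rot: [-0.665, 0.223, -0.248, 0.669]
ft_force: [1.1, -1.0, -0.6]
grip_width: 0.0627
```

>>> move_arm([
  {"grip": 1, "linear": [0, 0, 0], "twist": 0.075},
  {"grip": 1, "linear": [0, 0, 0], "twist": 0.075},
  {"grip": 1, "linear": [0, 0, 0], "twist": 0.075},
  {"grip": 1, "linear": [0, 0, 0], "twist": 0.075},
  {"grip": 1, "linear": [0, 0, 0], "twist": 0.075},
])

```text
clock: 21.6
eef_pos: [0.4332, -0.4008, 0.1039]
tool_rot: [-0.527, 0.451, -0.479, 0.539]
ft_force: [0.2, 0.2, -0.4]
grip_width: 0.0627
```

Run:
```python
from h import *
bot.camera('side');to((.5205,.0691,.105),8.4)
```

```text
t 21.65 p [ 0.4331 -0.4007  0.1038] F [-0.9  0.6  0.3] w 0.0623
[[ 0.131  0.041  0.991]
 [-0.991 -0.013  0.132]
 [ 0.018 -0.999  0.039]]
q [-0.76  0.47 -0.01  1.06  0.02  0.68]
lin for target [-2.271 -0.018  0.742] yaw 7.58
twist rad/2 total -0.007
```

>>> move_arm([
  {"grip": 1, "linear": [-0.1, 0, 0.03], "twist": -0.007},
  {"grip": 1, "linear": [-0.18, 0, 0.06], "twist": 0},
  {"grip": 1, "linear": [-0.2, 0, 0.065], "twist": 0},
  {"grip": 1, "linear": [-0.2, 0, 0.065], "twist": 0},
  {"grip": 1, "linear": [-0.2, 0, 0.065], "twist": 0},
])

```text
clock: 22.15
eef_pos: [0.464, -0.219, 0.102]
tool_rot: [-0.53, 0.446, -0.477, 0.541]
ft_force: [1.3, -0.4, -0.2]
grip_width: 0.0625
```

>>> move_arm([
  {"grip": 1, "linear": [-0.2, 0, 0.065], "twist": 0},
  {"grip": 1, "linear": [-0.2, 0, 0.065], "twist": 0},
  {"grip": 1, "linear": [-0.2, 0, 0.065], "twist": 0},
  {"grip": 1, "linear": [-0.2, 0, 0.065], "twist": 0},
  {"grip": 1, "linear": [-0.2, 0, 0.065], "twist": 0},
])

```text
clock: 22.65
eef_pos: [0.4979, -0.0032, 0.1008]
tool_rot: [-0.532, 0.442, -0.474, 0.544]
ft_force: [1.3, -1.1, -0.3]
grip_width: 0.0623
```

Run:
```python
from h import *
to((.5205,.0691,.105),8.4)
```

```text
t 22.65 p [ 0.4979 -0.0032  0.1008] F [ 1.3 -1.1 -0.3] w 0.0623
[[ 0.159  0.045  0.986]
 [-0.987 -0.016  0.16 ]
 [ 0.023 -0.999  0.042]]
q [ 0.    0.3  -0.27  0.95 -0.02  1.41]
lin for target [-0.338 -0.022  0.17 ] yaw 9.24
twist rad/2 total 0.007
```

>>> move_arm([
  {"grip": 1, "linear": [-0.17, 0, 0.07], "twist": 0.007},
  {"grip": 1, "linear": [-0.1, 0, 0.06], "twist": 0},
  {"grip": 1, "linear": [-0.05, 0, 0.03], "twist": 0},
  {"grip": 1, "linear": [0, 0, 0], "twist": 0},
  {"grip": 1, "linear": [0, 0, 0], "twist": 0},
])

```text
clock: 23.15
eef_pos: [0.5198, 0.0727, 0.1007]
tool_rot: [-0.533, 0.441, -0.473, 0.546]
ft_force: [-0.1, -0.5, -1.0]
grip_width: 0.0625
```

Run:
```python
from h import *
to((.5205,.0691,.009),8.4)
```

```text
t 23.15 p [0.5198 0.0727 0.1007] F [-0.1 -0.5 -1. ] w 0.0625
[[ 0.164  0.046  0.985]
 [-0.986 -0.016  0.165]
 [ 0.023 -0.999  0.043]]
q [ 0.15  0.35 -0.2   0.98 -0.02  1.56]
lin for target [ 0.008  0.459 -0.019] yaw 9.49
twist rad/2 total 0.01
```

>>> move_arm([
  {"grip": 1, "linear": [0.015, 0.04, -0.015], "twist": 0.01},
  {"grip": 1, "linear": [0, 0.08, 0], "twist": 0},
  {"grip": 1, "linear": [0, 0.08, 0], "twist": 0},
  {"grip": 1, "linear": [0, 0.05, 0], "twist": 0},
  {"grip": 1, "linear": [0, 0.03, 0], "twist": 0},
])

```text
clock: 23.65
eef_pos: [0.5182, 0.0608, 0.0423]
tool_rot: [-0.526, 0.449, -0.482, 0.538]
ft_force: [1.0, -0.5, 0.2]
grip_width: 0.0625
```

Run:
```python
from h import *
bot.camera('side');to((.5205,.0691,.009),8.4)
```

```text
t 23.7 p [0.5175 0.0606 0.0414] F [-0.2 -1.2 -0.9] w 0.0623
[[ 0.132  0.044  0.99 ]
 [-0.991 -0.019  0.133]
 [ 0.024 -0.999  0.041]]
q [ 0.13  0.42 -0.28  0.83 -0.02  1.57]
lin for target [-0.044  0.162  0.014] yaw 7.66
twist rad/2 total -0.006
```

>>> move_arm([
  {"grip": 1, "linear": [-0.045, -0.03, 0.01], "twist": 0},
  {"grip": 1, "linear": [0, 0, 0], "twist": 0},
  {"grip": 1, "linear": [0, 0, 0], "twist": 0},
  {"grip": 1, "linear": [0, 0, 0], "twist": 0},
  {"grip": 1, "linear": [0, 0, 0], "twist": 0},
])

```text
clock: 24.2
eef_pos: [0.5194, 0.0706, 0.0496]
tool_rot: [-0.526, 0.449, -0.482, 0.538]
ft_force: [0.2, 0.7, -1.4]
grip_width: 0.0626
```

Run:
```python
from h import *
to((.5205,.0691,.009),8.4)
```

```text
t 24.2 p [0.5194 0.0706 0.0496] F [ 0.2  0.7 -1.4] w 0.0626
[[ 0.132  0.047  0.99 ]
 [-0.991 -0.018  0.132]
 [ 0.024 -0.999  0.044]]
q [ 0.15  0.41 -0.27  0.85 -0.02  1.59]
lin for target [ 0.003  0.203 -0.004] yaw 7.62
twist rad/2 total -0.007
```

>>> move_arm([
  {"grip": 1, "linear": [0, 0.03, 0], "twist": 0},
  {"grip": 1, "linear": [0, 0.05, -0.005], "twist": 0},
  {"grip": 1, "linear": [0, 0.05, 0], "twist": 0},
  {"grip": 1, "linear": [0, 0.04, 0], "twist": 0},
  {"grip": 1, "linear": [0, 0.02, 0], "twist": 0},
])

```text
clock: 24.7
eef_pos: [0.5204, 0.0698, 0.0088]
tool_rot: [-0.525, 0.449, -0.483, 0.538]
ft_force: [0.5, -1.3, -1.3]
grip_width: 0.062
```

Run:
```python
from h import *
bot.camera('side');to((.5205,.0691,.008),8.4)
```

```text
t 24.75 p [0.52   0.0697 0.0082] F [ 0.   0.2 -2. ] w 0.0622
[[ 0.132  0.047  0.99 ]
 [-0.991 -0.018  0.133]
 [ 0.024 -0.999  0.044]]
q [ 0.15  0.47 -0.31  0.75 -0.02  1.59]
lin for target [0.003 0.001 0.002] yaw 7.63
twist rad/2 total -0.007
```

>>> move_arm([
  {"grip": 1, "linear": [0, 0.01, 0], "twist": 0},
  {"grip": 1, "linear": [0, 0, 0], "twist": 0},
  {"grip": 0, "linear": [0, 0, 0], "twist": 0},
  {"grip": 0, "linear": [0, 0, 0], "twist": 0},
  {"grip": 0, "linear": [0, 0, 0], "twist": 0},
])

```text
clock: 25.25
eef_pos: [0.5215, 0.0698, 0.0071]
tool_rot: [-0.525, 0.448, -0.483, 0.539]
ft_force: [-0.0, -0.8, -0.2]
grip_width: 0.0856
```

>>> move_arm([
  {"grip": 0, "linear": [0, 0, 0], "twist": 0},
  {"grip": 0, "linear": [0, -0.06, 0], "twist": 0},
  {"grip": 0, "linear": [0, -0.15, 0], "twist": 0},
  {"grip": 0, "linear": [0, -0.2, 0], "twist": 0},
  {"grip": 0, "linear": [0, -0.2, 0], "twist": 0},
])

```text
clock: 25.75
eef_pos: [0.5112, 0.0713, 0.1284]
tool_rot: [-0.528, 0.451, -0.48, 0.535]
ft_force: [0.2, -0.5, -0.1]
grip_width: 0.0852
```

>>> move_arm([
  {"grip": 0, "linear": [-0.1, 0, 0], "twist": 0},
  {"grip": 0, "linear": [-0.2, 0, 0], "twist": 0},
  {"grip": 0, "linear": [-0.2, 0, 0], "twist": 0},
  {"grip": 0, "linear": [-0.2, 0, 0], "twist": 0},
  {"grip": 0, "linear": [-0.1, 0, 0], "twist": 0},
])

```text
clock: 26.25
eef_pos: [0.4968, 0.2333, 0.1391]
tool_rot: [-0.52, 0.449, -0.487, 0.539]
ft_force: [0.0, -0.3, -0.1]
grip_width: 0.0854
```

>>> move_arm([
  {"grip": 0, "linear": [0, 0, 0], "twist": -0.075},
  {"grip": 0, "linear": [0, 0, 0], "twist": -0.075},
  {"grip": 0, "linear": [0, 0, 0], "twist": -0.075},
  {"grip": 0, "linear": [0, 0, 0], "twist": -0.075},
  {"grip": 0, "linear": [0, 0, 0], "twist": -0.075},
])

```text
clock: 26.75
eef_pos: [0.4955, 0.2387, 0.1439]
tool_rot: [-0.661, 0.218, -0.262, 0.668]
ft_force: [0.2, 0.3, 0.0]
grip_width: 0.0852
```

Run:
```python
from h import *
to((.5037,.3612,.15),98)
p,d=cam('side','s4.png',scale=1.25);np.save('s4.npy',d)
W=cloud('side',d)
for nm,W in(('side',W),('top',cloud('top',cam('top')[1]))):
  m=heightmap(nm,.034,.056,W,(.42,.58,.31,.41)).astype(np.uint8)
  n,l,s,c=cv2.connectedComponentsWithStats(m)
  for i in range(1,n):
    if s[i,4]>25: P=W[l==i];print(nm,s[i,4],rect(P),np.round(np.median(P,0),4))
```

```text
t 26.75 p [0.4955 0.2387 0.1439] F [0.2 0.3 0. ] w 0.0852
[[ 0.767  0.062  0.638]
 [-0.639 -0.012  0.769]
 [ 0.056 -0.998  0.031]]
q [ 0.47  0.35 -0.08  1.09 -0.04  1.16]
lin for target [-0.358 -0.035  0.498] yaw 50.33
twist rad/2 total -0.416
side 261 (array([508.6, 362.6]), array([89.2, 14.6]), 7.0) [0.507  0.3646 0.0434]
```

View pics/s4.png

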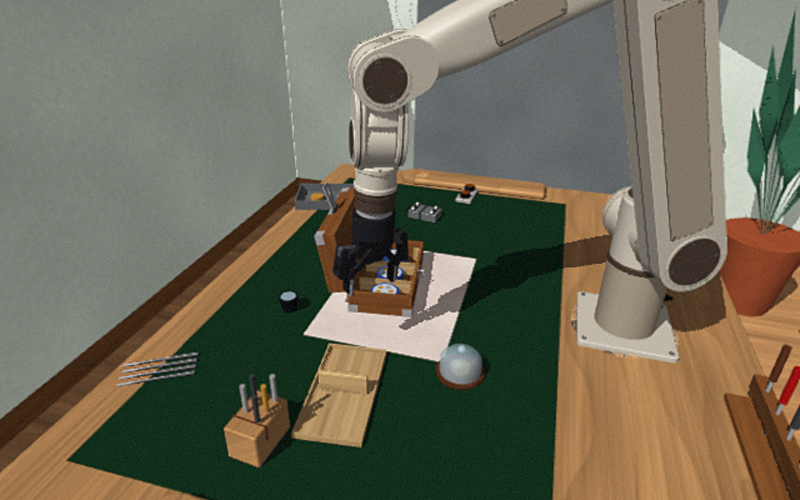

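>>> move_arm([
  {"grip": 0, "linear": [0, 0, 0], "twist": -0.075},
  {"grip": 0, "linear": [0, 0, 0], "twist": -0.075},
  {"grip": 0, "linear": [0, 0, 0], "twist": -0.075},
  {"grip": 0, "linear": [0, 0, 0], "twist": -0.075},
  {"grip": 0, "linear": [0, 0, 0], "twist": -0.075},
])

```text
clock: 27.35
eef_pos: [0.4954, 0.2384, 0.1468]
tool_rot: [0.711, 0.041, 0.004, -0.702]
ft_force: [0.3, 0.4, 0.1]
grip_width: 0.0854
```

>>> move_arm([
  {"grip": 0, "linear": [0, -0.25, 0], "twist": 0},
  {"grip": 0, "linear": [0, -0.25, 0], "twist": 0},
  {"grip": 0, "linear": [0, 0, 0], "twist": 0},
  {"grip": 0, "linear": [0, 0, 0], "twist": 0},
  {"grip": 0, "linear": [0, 0, 0], "twist": 0},
])

```text
clock: 27.85
eef_pos: [0.4869, 0.2382, 0.2496]
tool_rot: [0.711, 0.036, 0.008, -0.702]
ft_force: [0.6, -0.6, 0.1]
grip_width: 0.0853
```

>>> move_arm([
  {"grip": 0, "linear": [0, 0.08, 0], "twist": 0},
  {"grip": 0, "linear": [0, 0.1, 0], "twist": 0},
  {"grip": 0, "linear": [0, 0.1, 0], "twist": 0},
  {"grip": 0, "linear": [0, 0.1, 0], "twist": 0},
  {"grip": 0, "linear": [0, 0.08, 0], "twist": 0},
])

```text
clock: 28.35
eef_pos: [0.4912, 0.236, 0.1521]
tool_rot: [0.712, 0.032, 0.009, -0.701]
ft_force: [-0.1, -0.0, 0.1]
grip_width: 0.0857
```

>>> move_arm([
  {"grip": 0, "linear": [0, 0, 0], "twist": 0},
  {"grip": 0, "linear": [0, 0, 0], "twist": 0},
  {"grip": 0, "linear": [0, 0, 0], "twist": 0},
  {"grip": 0, "linear": [0, 0, 0], "twist": 0},
  {"grip": 0, "linear": [0, 0, 0], "twist": 0},
])

```text
clock: 28.85
eef_pos: [0.4886, 0.2345, 0.1488]
tool_rot: [0.713, 0.028, 0.008, -0.7]
ft_force: [-0.1, -0.7, -0.1]
grip_width: 0.0854
```

Run:
```python
from h import *
to((.5055,.3610,.15),98)
for q in([-.661,.218,-.262,.668],):pass
```

```text
t 28.85 p [0.4886 0.2345 0.1488] F [-0.1 -0.7 -0.1] w 0.0854
[[ 0.998  0.051 -0.029]
 [ 0.03  -0.018  0.999]
 [ 0.051 -0.999 -0.019]]
q [ 0.47  0.34 -0.08  1.11 -0.04  0.44]
lin for target [ 0.103 -0.013  0.629] yaw 91.64
twist rad/2 total -0.055
```

>>> move_arm([
  {"grip": 0, "linear": [0, 0, 0], "twist": -0.052},
  {"grip": 0, "linear": [0.05, 0, 0.1], "twist": 0},
  {"grip": 0, "linear": [0.06, 0, 0.15], "twist": 0},
  {"grip": 0, "linear": [0.06, 0, 0.15], "twist": 0},
  {"grip": 0, "linear": [0, 0, 0.12], "twist": 0},
])

```text
clock: 29.35
eef_pos: [0.5117, 0.3432, 0.153]
tool_rot: [0.712, 0.066, -0.026, -0.699]
ft_force: [-0.1, 0.5, 0.3]
grip_width: 0.0852
```

>>> move_arm([
  {"grip": 0, "linear": [0, 0, 0.05], "twist": 0},
  {"grip": 0, "linear": [0, 0, 0], "twist": 0},
  {"grip": 0, "linear": [0, 0, 0], "twist": 0},
  {"grip": 0, "linear": [0, 0, 0], "twist": 0},
  {"grip": 0, "linear": [0, 0, 0], "twist": 0},
])

```text
clock: 29.85
eef_pos: [0.5104, 0.3541, 0.1541]
tool_rot: [0.712, 0.068, -0.026, -0.699]
ft_force: [0.6, -0.0, -0.5]
grip_width: 0.0853
```

Run:
```python
from h import *
to((.506,.362,.013),97.5)
```

```text
t 29.85 p [0.5104 0.3541 0.1541] F [ 0.6 -0.  -0.5] w 0.0853
[[ 0.99   0.061 -0.131]
 [ 0.132 -0.014  0.991]
 [ 0.058 -0.998 -0.022]]
q [ 0.63  0.49  0.16  1.2  -0.05  0.5 ]
lin for target [-0.058  0.702  0.058] yaw 97.53
twist rad/2 total 0.0
```

>>> move_arm([
  {"grip": 0, "linear": [-0.05, 0.04, 0.05], "twist": 0},
  {"grip": 0, "linear": [0, 0.1, 0], "twist": 0},
  {"grip": 0, "linear": [0, 0.1, 0], "twist": 0},
  {"grip": 0, "linear": [0, 0.1, 0], "twist": 0},
  {"grip": 0, "linear": [0, 0.08, 0], "twist": 0},
])

```text
clock: 30.35
eef_pos: [0.5033, 0.362, 0.0689]
tool_rot: [0.71, 0.068, -0.023, -0.7]
ft_force: [0.8, -0.6, -0.7]
grip_width: 0.0855
```

Run:
```python
from h import *
to((.506,.362,.013),97.5)
```

```text
t 30.35 p [0.5033 0.362  0.0689] F [ 0.8 -0.6 -0.7] w 0.0855
[[ 0.99   0.064 -0.128]
 [ 0.129 -0.01   0.992]
 [ 0.063 -0.998 -0.018]]
q [ 0.65  0.55  0.03  1.   -0.05  0.52]
lin for target [-0.004  0.28   0.003] yaw 97.34
twist rad/2 total -0.001
```

>>> move_arm([
  {"grip": 0, "linear": [0, 0.06, 0], "twist": 0},
  {"grip": 0, "linear": [0, 0.06, 0], "twist": 0},
  {"grip": 0, "linear": [0, 0.06, 0], "twist": 0},
  {"grip": 0, "linear": [0, 0.04, 0], "twist": 0},
  {"grip": 0, "linear": [0, 0.02, 0], "twist": 0},
])

```text
clock: 30.85
eef_pos: [0.5034, 0.3604, 0.0151]
tool_rot: [0.711, 0.066, -0.025, -0.7]
ft_force: [-0.3, -0.1, -0.0]
grip_width: 0.0857
```

>>> move_arm([
  {"grip": 0, "linear": [0, 0, 0], "twist": 0},
  {"grip": 1, "linear": [0, 0, 0], "twist": 0},
  {"grip": 1, "linear": [0, 0, 0], "twist": 0},
  {"grip": 1, "linear": [0, 0, 0], "twist": 0},
  {"grip": 1, "linear": [0, 0, 0], "twist": 0},
])

```text
clock: 31.35
eef_pos: [0.5046, 0.3613, 0.0165]
tool_rot: [0.71, 0.067, -0.024, -0.7]
ft_force: [0.0, 0.3, -0.1]
grip_width: 0.0283
```

Run:
```python
from h import *
to((.506,.362,.013),97.5)
```

```text
t 31.35 p [0.5046 0.3613 0.0165] F [ 0.   0.3 -0.1] w 0.0283
[[ 0.99   0.063 -0.128]
 [ 0.128 -0.011  0.992]
 [ 0.061 -0.998 -0.018]]
q [ 0.64  0.61 -0.02  0.9  -0.05  0.51]
lin for target [0.006 0.018 0.003] yaw 97.33
twist rad/2 total -0.001
```

>>> move_arm([
  {"grip": 1, "linear": [0, 0.01, 0], "twist": 0},
  {"grip": 1, "linear": [0, 0, 0], "twist": 0},
  {"grip": 1, "linear": [0, 0, 0], "twist": 0},
  {"grip": 1, "linear": [0, 0, 0], "twist": 0},
  {"grip": 1, "linear": [0, 0, 0], "twist": 0},
])

```text
clock: 31.85
eef_pos: [0.5054, 0.3617, 0.0159]
tool_rot: [0.71, 0.068, -0.023, -0.701]
ft_force: [-0.2, -1.2, 1.1]
grip_width: 0.0089
```

>>> move_arm([
  {"grip": 1, "linear": [0, -0.05, 0], "twist": 0},
  {"grip": 1, "linear": [0, -0.1, 0], "twist": 0},
  {"grip": 1, "linear": [0, -0.15, 0], "twist": 0},
  {"grip": 1, "linear": [0, -0.15, 0], "twist": 0},
  {"grip": 1, "linear": [0, -0.1, 0], "twist": 0},
])

```text
clock: 32.35
eef_pos: [0.4934, 0.3592, 0.1229]
tool_rot: [0.713, 0.063, -0.028, -0.697]
ft_force: [0.9, 0.7, -1.5]
grip_width: 0.0093
```

Run:
```python
from h import *
bot.camera('side');to((.5325,-.012,.13),98.4)
p,d=cam('side','s5.png',(160,140,420,360),3)
```

```text
t 32.4 p [0.4948 0.3604 0.1265] F [ 0.4 -0.1 -0. ] w 0.0095
[[ 0.99   0.055 -0.128]
 [ 0.129 -0.016  0.992]
 [ 0.052 -0.998 -0.023]]
q [ 0.65  0.49  0.1   1.14 -0.05  0.52]
lin for target [-0.052  0.023 -1.871] yaw 97.33
twist rad/2 total -0.009
```

View pics/s5.png

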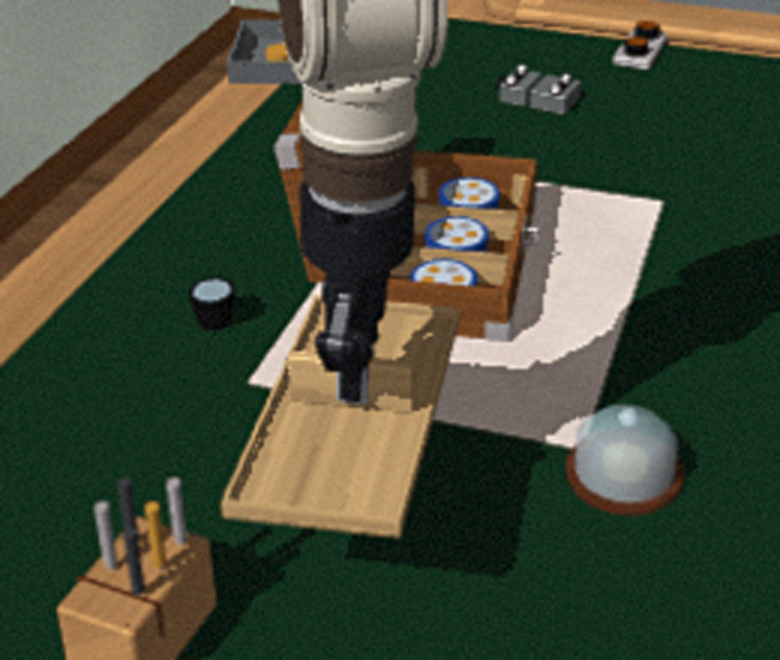

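>>> move_arm([
  {"grip": 1, "linear": [0, 0, -0.08], "twist": -0.005},
  {"grip": 1, "linear": [0, 0, -0.14], "twist": 0},
  {"grip": 1, "linear": [0, 0, -0.17], "twist": 0},
  {"grip": 1, "linear": [0, 0, -0.17], "twist": 0},
  {"grip": 1, "linear": [0, 0, -0.17], "twist": 0},
])

```text
clock: 32.95
eef_pos: [0.512, 0.2152, 0.1216]
tool_rot: [0.713, 0.069, -0.036, -0.697]
ft_force: [-0.2, -0.0, -2.9]
grip_width: 0.0088
```

>>> move_arm([
  {"grip": 1, "linear": [0, 0, -0.17], "twist": 0},
  {"grip": 1, "linear": [0, 0, -0.17], "twist": 0},
  {"grip": 1, "linear": [0, 0, -0.17], "twist": 0},
  {"grip": 1, "linear": [0, 0, -0.17], "twist": 0},
  {"grip": 1, "linear": [0, 0, -0.15], "twist": 0},
])

```text
clock: 33.45
eef_pos: [0.5313, 0.0426, 0.1178]
tool_rot: [0.714, 0.065, -0.041, -0.696]
ft_force: [0.0, 0.2, -1.7]
grip_width: 0.0092
```

Run:
```python
from h import *
to((.5325,-.012,.13),98.4)
```

```text
t 33.45 p [0.5313 0.0426 0.1178] F [ 0.   0.2 -1.7] w 0.0092
[[ 0.988  0.035 -0.149]
 [ 0.149 -0.022  0.989]
 [ 0.032 -0.999 -0.027]]
q [ 0.09  0.36 -0.14  1.04 -0.03 -0.06]
lin for target [-0.033 -0.055 -0.273] yaw 98.55
twist rad/2 total 0.001
```

>>> move_arm([
  {"grip": 1, "linear": [-0.02, 0, -0.13], "twist": 0},
  {"grip": 1, "linear": [0, 0, -0.08], "twist": 0},
  {"grip": 1, "linear": [0, 0, -0.03], "twist": 0},
  {"grip": 1, "linear": [0, 0, 0], "twist": 0},
  {"grip": 1, "linear": [0, 0, 0], "twist": 0},
])

```text
clock: 33.95
eef_pos: [0.53, -0.0114, 0.1124]
tool_rot: [0.714, 0.058, -0.043, -0.696]
ft_force: [-0.7, -0.2, -2.7]
grip_width: 0.0087
```

Run:
```python
from h import *
to((.5325,-.012,.06),98.4)
p,d=cam('top','t6.png',(260,130,400,240),5);W=cloud('top',d)
m=heightmap('top',.085,.128,W,(.4,.62,-.2,.2)).astype(np.uint8)
n,l,s,c=cv2.connectedComponentsWithStats(m)
for i in range(1,n):
    if s[i,4]>25: P=W[l==i];print(s[i,4],rect(P),np.percentile(P[:,2],[5,50,95]))
```

```text
t 33.95 p [ 0.53   -0.0114  0.1124] F [-0.7 -0.2 -2.7] w 0.0087
[[ 0.99   0.024 -0.142]
 [ 0.143 -0.024  0.99 ]
 [ 0.02  -0.999 -0.027]]
q [-0.01  0.36 -0.15  1.03 -0.02 -0.15]
lin for target [0.007 0.262 0.002] yaw 98.17
twist rad/2 total -0.002
675 (array([540.2, -86.6]), array([118.2,  80.8]), 8.4) [0.09965328 0.10566919 0.11338004]
210 (array([516.2,  94.3]), array([ 28.5, 120.2]), 89.1) [0.09419209 0.10116485 0.11022773]
```

View pics/t6.png

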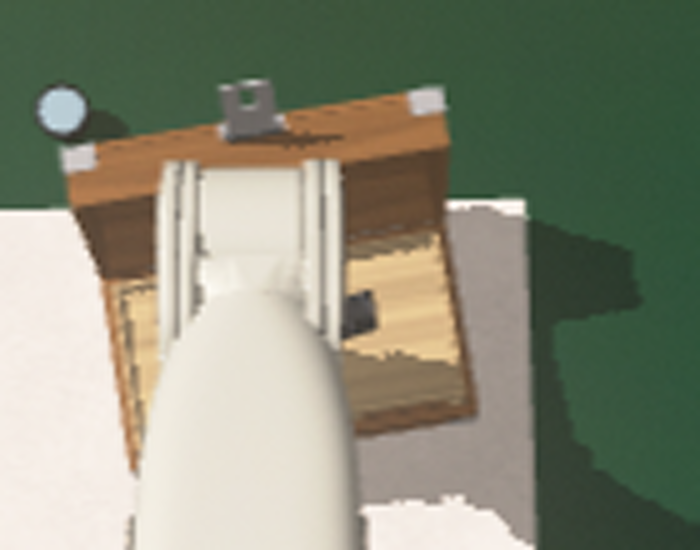

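>>> move_arm([
  {"grip": 1, "linear": [0.015, 0.03, 0], "twist": 0},
  {"grip": 1, "linear": [0, 0.04, 0], "twist": 0},
  {"grip": 1, "linear": [0, 0.04, 0], "twist": 0},
  {"grip": 1, "linear": [0, 0.03, 0], "twist": 0},
  {"grip": 1, "linear": [0, 0.02, 0], "twist": 0},
])

```text
clock: 34.5
eef_pos: [0.5341, -0.0081, 0.0776]
tool_rot: [0.714, 0.06, -0.045, -0.696]
ft_force: [-1.0, 0.7, -2.3]
grip_width: 0.0091
```

Run:
```python
from h import *
bot.camera('side');to((.5325,-.0115,.055),98.4)
p,d=cam('top');W=cloud('top',d);z=bot.get_obs()['eef_pos'][2]
m=heightmap('top',z-.02,z+.01,W,(.4,.62,-.2,-.03)).astype(np.uint8)
n,l,s,c=cv2.connectedComponentsWithStats(m)
for i in range(1,n):
    if s[i,4]>25:
        P=W[l==i];r=rect(P);print(s[i,4],r,np.percentile(P[:,2],[5,50,95]))
```

```text
t 34.55 p [ 0.5336 -0.0082  0.077 ] F [-0.4  1.2 -3.4] w 0.0094
[[ 0.989  0.023 -0.148]
 [ 0.148 -0.023  0.989]
 [ 0.019 -0.999 -0.026]]
q [-0.    0.41 -0.19  0.95 -0.02 -0.15]
lin for target [-0.01   0.11  -0.013] yaw 98.5
twist rad/2 total 0.001
668 (array([553.3, -82.8]), array([136.9,  79.9]), 8.2) [0.06202066 0.06991725 0.07850798]
```

>>> move_arm([
  {"grip": 1, "linear": [-0.005, 0, -0.025], "twist": 0},
  {"grip": 1, "linear": [0, 0.03, 0], "twist": 0},
  {"grip": 1, "linear": [0, 0.03, 0], "twist": 0},
  {"grip": 1, "linear": [0, 0.02, 0], "twist": 0},
  {"grip": 1, "linear": [0, 0.01, 0], "twist": 0},
])

```text
clock: 35.1
eef_pos: [0.5349, -0.0147, 0.0593]
tool_rot: [0.714, 0.061, -0.044, -0.696]
ft_force: [0.5, 0.3, -2.9]
grip_width: 0.0096
```

Run:
```python
from h import *
bot.camera('side');to((.5325,-.0115,.055),98.4)
p,d=cam('top','t7.png',(260,130,400,240),5)
```

```text
t 35.15 p [ 0.5347 -0.0147  0.0591] F [-0.3  0.2 -2.1] w 0.0091
[[ 0.989  0.025 -0.147]
 [ 0.147 -0.023  0.989]
 [ 0.022 -0.999 -0.026]]
q [-0.01  0.43 -0.21  0.91 -0.02 -0.16]
lin for target [-0.009  0.02   0.018] yaw 98.45
twist rad/2 total 0.0
```

View pics/t7.png

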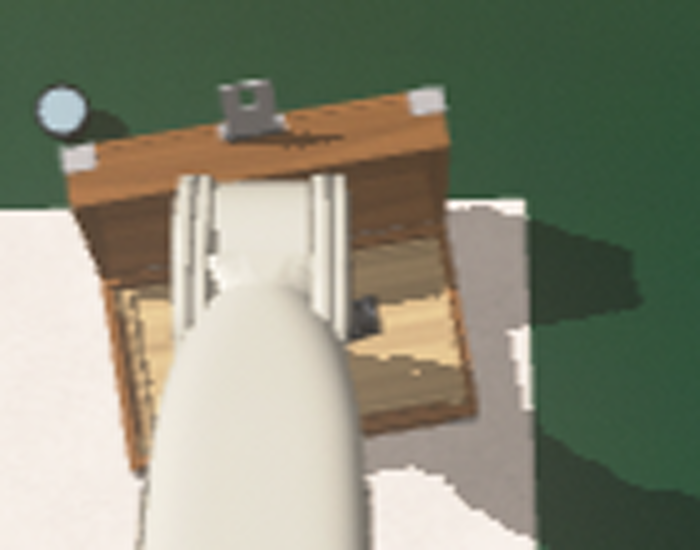

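>>> move_arm([
  {"grip": 1, "linear": [-0.005, 0.01, 0.02], "twist": 0},
  {"grip": 1, "linear": [0, 0.02, 0], "twist": 0},
  {"grip": 1, "linear": [0, 0.01, 0], "twist": 0},
  {"grip": 1, "linear": [0, 0, 0], "twist": 0},
  {"grip": 1, "linear": [0, 0, 0], "twist": 0},
])

```text
clock: 35.7
eef_pos: [0.5352, -0.0105, 0.0567]
tool_rot: [0.713, 0.063, -0.042, -0.697]
ft_force: [-2.2, -0.5, -0.2]
grip_width: 0.0092
```

Run:
```python
from h import *
to((.5325,-.0115,.0535),98.4)
```

```text
t 35.7 p [ 0.5352 -0.0105  0.0567] F [-2.2 -0.5 -0.2] w 0.0092
[[ 0.988  0.032 -0.148]
 [ 0.149 -0.021  0.989]
 [ 0.029 -0.999 -0.025]]
q [-0.01  0.43 -0.22  0.89 -0.02 -0.16]
lin for target [-0.014  0.015 -0.002] yaw 98.52
twist rad/2 total 0.001
```

>>> move_arm([
  {"grip": 1, "linear": [-0.01, 0.01, 0], "twist": 0},
  {"grip": 0, "linear": [0, 0, 0], "twist": 0},
  {"grip": 0, "linear": [0, 0, 0], "twist": 0},
  {"grip": 0, "linear": [0, 0, 0], "twist": 0},
  {"grip": 0, "linear": [0, 0, 0], "twist": 0},
])

```text
clock: 36.2
eef_pos: [0.5352, -0.0107, 0.0552]
tool_rot: [0.714, 0.065, -0.04, -0.696]
ft_force: [0.3, 0.9, -0.0]
grip_width: 0.0666
```

>>> move_arm([
  {"grip": 0, "linear": [0, 0, 0], "twist": 0},
  {"grip": 0, "linear": [0, -0.08, 0], "twist": 0},
  {"grip": 0, "linear": [0, -0.15, 0], "twist": 0},
  {"grip": 0, "linear": [0, -0.15, 0], "twist": 0},
  {"grip": 0, "linear": [0, -0.15, 0], "twist": 0},
])

```text
clock: 36.7
eef_pos: [0.5267, -0.0085, 0.1577]
tool_rot: [0.713, 0.06, -0.045, -0.697]
ft_force: [0.7, -0.1, 0.5]
grip_width: 0.0853
```

>>> move_arm([
  {"grip": 0, "linear": [0, 0, -0.1], "twist": 0},
  {"grip": 0, "linear": [0, 0, -0.2], "twist": 0},
  {"grip": 0, "linear": [0, 0, -0.2], "twist": 0},
  {"grip": 0, "linear": [0, 0, -0.2], "twist": 0},
  {"grip": 0, "linear": [0, 0, -0.2], "twist": 0},
])

```text
clock: 37.2
eef_pos: [0.5588, -0.1865, 0.1693]
tool_rot: [0.713, 0.068, -0.045, -0.696]
ft_force: [0.8, 0.5, 0.3]
grip_width: 0.0851
```

Run:
```python
from h import *
to((.543,-.397,.14),82.4)
p,d=cam('top','t8.png',(260,130,480,240),3.6);W=cloud('top',d)
def cc(lo,hi,b,t):
  m=heightmap('top',lo,hi,W,b).astype(np.uint8);n,l,s,c=cv2.connectedComponentsWithStats(m)
  for i in range(1,n):
    if s[i,4]>25: P=W[l==i];print(t,s[i,4],rect(P),np.percentile(P[:,2],[5,50,95]).round(4))
cc(.012,.04,(.45,.64,-.46,-.32),'hold');cc(.072,.1,(.46,.62,-.06,.04),'rail')
```

```text
t 37.2 p [ 0.5588 -0.1865  0.1693] F [0.8 0.5 0.3] w 0.0851
[[ 0.987  0.035 -0.159]
 [ 0.16  -0.022  0.987]
 [ 0.031 -0.999 -0.027]]
q [-0.32  0.42  0.09  1.2  -0.01 -0.48]
lin for target [-0.251  0.167 -1.022] yaw 99.18
twist rad/2 total 0.146
hold 376 (array([ 543.7, -396.6]), array([57.6, 99.7]), 82.0) [0.0163 0.0246 0.0319]
rail 69 (array([535.2, -11.2]), array([88.7,  9.4]), 8.4) [0.0798 0.0858 0.0894]
```

View pics/t8.png

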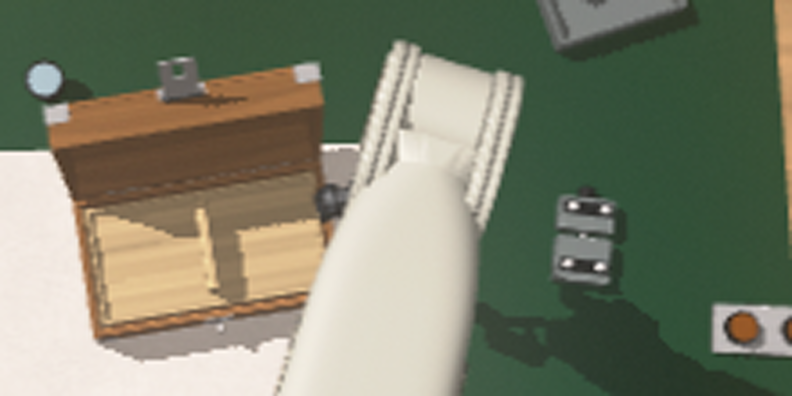

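>>> move_arm([
  {"grip": 0, "linear": [-0.05, 0, -0.2], "twist": 0},
  {"grip": 0, "linear": [-0.05, 0, -0.2], "twist": 0},
  {"grip": 0, "linear": [-0.05, 0, -0.2], "twist": 0},
  {"grip": 0, "linear": [-0.05, 0, -0.2], "twist": 0},
  {"grip": 0, "linear": [-0.04, 0, -0.15], "twist": 0},
])

```text
clock: 37.75
eef_pos: [0.5415, -0.3932, 0.1724]
tool_rot: [0.715, 0.067, -0.044, -0.695]
ft_force: [0.9, 0.4, -0.5]
grip_width: 0.0853
```

>>> move_arm([
  {"grip": 0, "linear": [0, 0.05, -0.03], "twist": 0},
  {"grip": 0, "linear": [0, 0.05, 0], "twist": 0.073},
  {"grip": 0, "linear": [0, 0.03, 0], "twist": 0.073},
  {"grip": 0, "linear": [0, 0, 0], "twist": 0},
  {"grip": 0, "linear": [0, 0, 0], "twist": 0},
])

```text
clock: 38.25
eef_pos: [0.5414, -0.4034, 0.142]
tool_rot: [0.713, -0.04, 0.063, -0.698]
ft_force: [0.3, -0.3, -0.3]
grip_width: 0.0857
```

Run:
```python
from h import *
to((.5437,-.3966,0),82.2)
```

```text
t 38.25 p [ 0.5414 -0.4034  0.142 ] F [ 0.3 -0.3 -0.3] w 0.0857
[[ 0.989  0.032  0.146]
 [-0.145 -0.024  0.989]
 [ 0.035 -0.999 -0.019]]
q [-0.64  0.6   0.33  1.25  0.   -0.49]
lin for target [-0.019  0.709  0.049] yaw 81.62
twist rad/2 total -0.005
```

>>> move_arm([
  {"grip": 0, "linear": [-0.015, 0.04, 0.05], "twist": -0.005},
  {"grip": 0, "linear": [0, 0.1, 0], "twist": 0},
  {"grip": 0, "linear": [0, 0.12, 0], "twist": 0},
  {"grip": 0, "linear": [0, 0.1, 0], "twist": 0},
  {"grip": 0, "linear": [0, 0.06, 0], "twist": 0},
])

```text
clock: 38.75
eef_pos: [0.5471, -0.393, 0.0607]
tool_rot: [0.715, -0.027, 0.056, -0.697]
ft_force: [1.1, 0.2, -0.2]
grip_width: 0.0853
```

Run:
```python
from h import *
bot.camera('side');to((.5437,-.3966,0),82.2)
```

```text
t 38.8 p [ 0.5463 -0.3923  0.0586] F [-0.8 -0.  -1.3] w 0.0853
[[ 0.992  0.038  0.118]
 [-0.117 -0.026  0.993]
 [ 0.04  -0.999 -0.022]]
q [-0.62  0.66  0.19  1.06  0.   -0.5 ]
lin for target [-0.022  0.293 -0.017] yaw 83.21
twist rad/2 total 0.009
```

>>> move_arm([
  {"grip": 0, "linear": [-0.02, 0.05, -0.02], "twist": 0.008},
  {"grip": 0, "linear": [0, 0.07, 0], "twist": 0},
  {"grip": 0, "linear": [0, 0.06, 0], "twist": 0},
  {"grip": 0, "linear": [0, 0.06, 0], "twist": 0},
  {"grip": 0, "linear": [0, 0.03, 0], "twist": 0},
])

```text
clock: 39.3
eef_pos: [0.5456, -0.3985, 0.0036]
tool_rot: [0.715, -0.031, 0.062, -0.696]
ft_force: [0.1, 0.2, -0.5]
grip_width: 0.0856
```

Run:
```python
from h import *
bot.camera('side');to((.5437,-.3966,0),82.2)
```

```text
t 39.35 p [ 0.5452 -0.3982  0.0027] F [-0.2  0.8 -0.2] w 0.0851
[[ 0.99   0.04   0.133]
 [-0.132 -0.029  0.991]
 [ 0.044 -0.999 -0.023]]
q [-0.63  0.71  0.14  0.94  0.   -0.5 ]
lin for target [-0.009  0.013  0.007] yaw 82.38
twist rad/2 total 0.002
```

>>> move_arm([
  {"grip": 1, "linear": [-0.005, 0.01, 0.005], "twist": 0},
  {"grip": 1, "linear": [0, 0, 0], "twist": 0},
  {"grip": 1, "linear": [0, 0, 0], "twist": 0},
  {"grip": 1, "linear": [0, 0, 0], "twist": 0},
  {"grip": 1, "linear": [0, 0, 0], "twist": 0},
])

```text
clock: 39.85
eef_pos: [0.5448, -0.3976, 0.0013]
tool_rot: [0.715, -0.031, 0.062, -0.696]
ft_force: [-0.1, 0.4, -1.8]
grip_width: 0.0549
```

>>> move_arm([
  {"grip": 1, "linear": [0, 0, 0], "twist": 0},
  {"grip": 1, "linear": [0, -0.1, 0], "twist": 0},
  {"grip": 1, "linear": [0, -0.15, 0], "twist": 0},
  {"grip": 1, "linear": [0, -0.18, 0], "twist": 0},
  {"grip": 1, "linear": [0, -0.12, 0], "twist": 0},
])

```text
clock: 40.35
eef_pos: [0.5361, -0.391, 0.1068]
tool_rot: [0.712, -0.036, 0.057, -0.699]
ft_force: [0.6, -1.2, -0.5]
grip_width: 0.0546
```

Run:
```python
from h import *
bot.camera('side');to((.5438,-.0696,.12),98.4)
```

```text
t 40.4 p [ 0.5377 -0.3922  0.1111] F [ 0.9 -0.4  0.7] w 0.0544
[[ 0.991  0.034  0.132]
 [-0.131 -0.024  0.991]
 [ 0.037 -0.999 -0.019]]
q [-0.63  0.6   0.24  1.17  0.   -0.5 ]
lin for target [-0.18  -0.082  1.602] yaw 82.4
twist rad/2 total -0.14
```

>>> move_arm([
  {"grip": 1, "linear": [0, -0.03, 0], "twist": -0.07},
  {"grip": 1, "linear": [0, -0.03, 0], "twist": -0.07},
  {"grip": 1, "linear": [0.02, 0, 0.1], "twist": 0},
  {"grip": 1, "linear": [0.03, 0, 0.15], "twist": 0},
  {"grip": 1, "linear": [0.03, 0, 0.18], "twist": 0},
])

```text
clock: 40.9
eef_pos: [0.5401, -0.3079, 0.1203]
tool_rot: [0.716, 0.066, -0.041, -0.694]
ft_force: [1.2, 0.1, -2.1]
grip_width: 0.0547
```

>>> move_arm([
  {"grip": 1, "linear": [0.03, 0, 0.18], "twist": 0},
  {"grip": 1, "linear": [0.03, 0, 0.18], "twist": 0},
  {"grip": 1, "linear": [0.03, 0, 0.18], "twist": 0},
  {"grip": 1, "linear": [0.03, 0, 0.18], "twist": 0},
  {"grip": 1, "linear": [0.03, 0, 0.16], "twist": 0},
])

```text
clock: 41.4
eef_pos: [0.5405, -0.1221, 0.1104]
tool_rot: [0.715, 0.064, -0.042, -0.695]
ft_force: [-0.2, 0.0, -1.9]
grip_width: 0.0546
```

Run:
```python
from h import *
to((.5438,-.0696,.12),98.4)
```

```text
t 41.4 p [ 0.5405 -0.1221  0.1104] F [-0.2  0.  -1.9] w 0.0546
[[ 0.988  0.034 -0.149]
 [ 0.15  -0.026  0.988]
 [ 0.03  -0.999 -0.031]]
q [-0.21  0.4  -0.1   1.03 -0.02 -0.36]
lin for target [ 0.057 -0.054  0.256] yaw 98.58
twist rad/2 total 0.002
```

>>> move_arm([
  {"grip": 1, "linear": [0.02, 0, 0.12], "twist": 0},
  {"grip": 1, "linear": [0.02, 0, 0.06], "twist": 0},
  {"grip": 1, "linear": [0, 0, 0.03], "twist": 0},
  {"grip": 1, "linear": [0, 0, 0], "twist": 0},
  {"grip": 1, "linear": [0, 0, 0], "twist": 0},
])

```text
clock: 41.9
eef_pos: [0.5406, -0.0744, 0.1064]
tool_rot: [0.715, 0.065, -0.045, -0.695]
ft_force: [0.5, 0.4, -2.5]
grip_width: 0.0544
```

Run:
```python
from h import *
to((.5438,-.0696,.047),98.4)
p,d=cam('top');W=cloud('top',d);z=bot.get_obs()['eef_pos'][2]
m=heightmap('top',z+.012,z+.04,W,(.46,.62,-.11,-.03)).astype(np.uint8);n,l,s,c=cv2.connectedComponentsWithStats(m)
for i in range(1,n):
    if s[i,4]>25: P=W[l==i];print(s[i,4],rect(P),np.percentile(P[:,2],[5,50,95]).round(4))
cam('side','s9.png',(220,110,420,260),4)
```

```text
t 41.9 p [ 0.5406 -0.0744  0.1064] F [ 0.5  0.4 -2.5] w 0.0544
[[ 0.987  0.031 -0.155]
 [ 0.156 -0.026  0.987]
 [ 0.026 -0.999 -0.03 ]]
q [-0.12  0.39 -0.13  1.02 -0.02 -0.28]
lin for target [0.012 0.297 0.03 ] yaw 98.91
twist rad/2 total 0.004
```

View pics/s9.png

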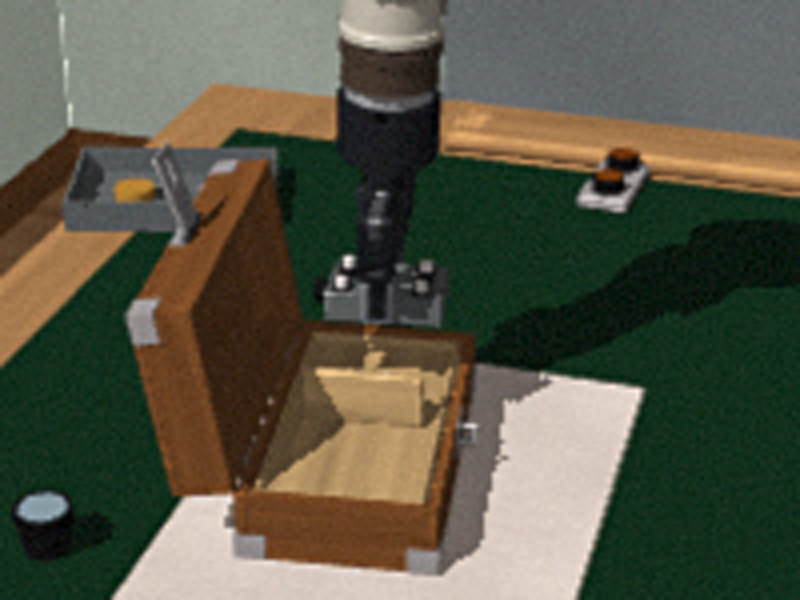

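Run:
```python
from h import *
p,d=cam('side');W=cloud('side',d);o=bot.get_obs();t=o['eef_pos'];z=t[2]
a=np.radians(8.4);ex=np.array([np.cos(a),np.sin(a)]);ey=np.array([-np.sin(a),np.cos(a)])
for nm in('side','top'):
    if nm=='top': p,d=cam('top');W=cloud('top',d)
    q=np.dstack([(W[...,:2]-t[:2])@ex,(W[...,:2]-t[:2])@ey,W[...,2]-z])
    m=(abs(q[...,0])<.075)&(abs(q[...,1])<.04)&(q[...,2]>-.01)&(q[...,2]<.022)
    P=q[m];print(nm,len(P),np.percentile(P[:,0],[0,1,3,50,97,99,100]).round(4),np.percentile(P[:,1],[1,50,99]).round(4),np.percentile(P[:,2],[1,50,99]).round(4))
    for lo in np.arange(-.07,.07,.01):
        s=P[(P[:,0]>=lo)&(P[:,0]<lo+.01)]
        if len(s): print(round(lo,2),len(s),np.percentile(s[:,2],[5,95]).round(3),end=' ')
    print()
```

```text
side 252 [-0.0464 -0.0459 -0.0455 -0.0057  0.05    0.053   0.0549] [-0.0227  0.0271  0.0377] [-0.0007  0.0141  0.0219]
-0.05 30 [0.002 0.022] -0.04 27 [-0.     0.022] -0.03 25 [0.002 0.022] -0.02 32 [0.002 0.022] -0.01 17 [0.004 0.021] 0.0 14 [0.003 0.022] 0.01 23 [0.    0.021] 0.02 29 [0.    0.022] 0.03 29 [0.001 0.022] 0.04 18 [0.003 0.022] 0.05 8 [0.008 0.016] Traceback (most recent call last):
  File "<stdin>", line 8, in <module>
    return _quantile_unchecked(
        a, q, axis, out, overwrite_input, method, keepdims, weights)
    return _ureduce(a,
                    func=_quantile_ureduce_func,
    ...<5 lines>...
                    overwrite_input=overwrite_input,
                    method=method)
    r = func(a, **kwargs)
    result = _quantile(arr,
                       quantiles=q,
    ...<2 lines>...
                       out=out,
                       weights=wgt)
    slices_having_nans = np.isnan(arr[-1, ...])
                                  ~~~^^^^^^^^^
IndexError: index -1 is out of bounds for axis 0 with size 0
```

>>> move_arm([
  {"grip": 1, "linear": [-0.01, 0.03, 0.025], "twist": 0.003},
  {"grip": 1, "linear": [0, 0.04, 0], "twist": 0},
  {"grip": 1, "linear": [0, 0.04, 0], "twist": 0},
  {"grip": 1, "linear": [0, 0.03, 0], "twist": 0},
  {"grip": 1, "linear": [0, 0.02, 0], "twist": 0},
])

```text
clock: 42.6
eef_pos: [0.5387, -0.0721, 0.0719]
tool_rot: [0.715, 0.062, -0.041, -0.695]
ft_force: [0.8, 0.2, -1.8]
grip_width: 0.0546
```

Run:
```python
from h import *
bot.camera('side');to((.5398,-.0702,.047),98.4)
```

```text
t 42.65 p [ 0.5382 -0.072   0.0712] F [ 0.2  0.2 -2.9] w 0.054
[[ 0.989  0.03  -0.145]
 [ 0.146 -0.026  0.989]
 [ 0.026 -0.999 -0.03 ]]
q [-0.12  0.42 -0.18  0.94 -0.02 -0.27]
lin for target [0.006 0.121 0.012] yaw 98.33
twist rad/2 total -0.001
```

>>> move_arm([
  {"grip": 1, "linear": [0.005, 0.02, 0.012], "twist": 0},
  {"grip": 1, "linear": [0, 0.03, 0], "twist": 0},
  {"grip": 1, "linear": [0, 0.03, 0], "twist": 0},
  {"grip": 1, "linear": [0, 0.02, 0], "twist": 0},
  {"grip": 1, "linear": [0, 0.01, 0], "twist": 0},
])

```text
clock: 43.15
eef_pos: [0.5401, -0.0698, 0.0473]
tool_rot: [0.715, 0.062, -0.041, -0.695]
ft_force: [0.4, -0.3, -1.6]
grip_width: 0.0549
```

Run:
```python
from h import *
bot.camera('side');to((.5398,-.0702,.045),98.4)
```

```text
t 43.2 p [ 0.5398 -0.0697  0.0471] F [-0.2  0.8 -2.5] w 0.0549
[[ 0.989  0.03  -0.145]
 [ 0.146 -0.026  0.989]
 [ 0.026 -0.999 -0.03 ]]
q [-0.12  0.45 -0.2   0.88 -0.02 -0.26]
lin for target [-0.001  0.01  -0.002] yaw 98.35
twist rad/2 total -0.0
```

>>> move_arm([
  {"grip": 1, "linear": [0, 0.012, 0], "twist": 0},
  {"grip": 1, "linear": [0, 0, 0], "twist": 0},
  {"grip": 0, "linear": [0, 0, 0], "twist": 0},
  {"grip": 0, "linear": [0, 0, 0], "twist": 0},
  {"grip": 0, "linear": [0, 0, 0], "twist": 0},
])

```text
clock: 43.7
eef_pos: [0.5416, -0.0707, 0.0461]
tool_rot: [0.716, 0.063, -0.04, -0.695]
ft_force: [0.2, -0.9, -0.6]
grip_width: 0.0852
```

>>> move_arm([
  {"grip": 0, "linear": [0, 0, 0], "twist": 0},
  {"grip": 0, "linear": [0, -0.08, 0], "twist": 0},
  {"grip": 0, "linear": [0, -0.18, 0], "twist": 0},
  {"grip": 0, "linear": [0, -0.2, 0], "twist": 0},
  {"grip": 1, "linear": [0, -0.2, 0], "twist": 0},
])

```text
clock: 44.2
eef_pos: [0.5324, -0.0661, 0.1756]
tool_rot: [0.714, 0.058, -0.045, -0.696]
ft_force: [1.7, -0.1, -0.7]
grip_width: 0.0731
```

>>> move_arm([
  {"grip": 1, "linear": [0, -0.2, 0], "twist": 0},
  {"grip": 1, "linear": [0, -0.1, 0], "twist": 0},
  {"grip": 1, "linear": [0, 0, -0.05], "twist": 0},
  {"grip": 1, "linear": [0, 0, -0.06], "twist": 0},
  {"grip": 1, "linear": [0, 0, 0], "twist": 0},
])

```text
clock: 44.7
eef_pos: [0.5374, -0.0876, 0.2451]
tool_rot: [0.715, 0.063, -0.041, -0.696]
ft_force: [-0.2, 0.1, 1.2]
grip_width: 0.0002
```

Run:
```python
from h import *
to((.708,-.067,.27),98.4)
p,d=cam('side','s10.png',(200,90,440,270),3.3);W=cloud('side',d)
Wt=cloud('top',cam('top')[1])
a=np.radians(8.4);ex=np.array([np.cos(a),np.sin(a)]);ey=np.array([-np.sin(a),np.cos(a)])
for nm,V in(('side',W),('top',Wt)):
    q=np.dstack([(V[...,:2]-[.5325,-.012])@ex,(V[...,:2]-[.5325,-.012])@ey,V[...,2]])
    for y0 in(-.1,0,.1):
        s=(abs(q[...,1]-y0)<.013)&(q[...,2]>.03)&(q[...,0]>-.07)&(q[...,2]<.26)
        P=q[s];
        for z0 in np.arange(.04,.24,.02):
            r=P[abs(P[:,2]-z0)<.01]
            if len(r)>1: print(nm,y0,round(z0,2),len(r),np.round([r[:,0].min(),r[:,0].max()],3),end=';')
        print()
```

```text
t 44.7 p [ 0.5374 -0.0876  0.2451] F [-0.2  0.1  1.2] w 0.0002
[[ 0.989  0.033 -0.146]
 [ 0.147 -0.025  0.989]
 [ 0.029 -0.999 -0.029]]
q [-0.15  0.29  0.11  1.35 -0.02 -0.3 ]
lin for target [ 0.862 -0.099 -0.026] yaw 98.38
twist rad/2 total -0.0
side -0.1 0.04 44 [-0.066  0.068];side -0.1 0.06 87 [-0.065  0.118];side -0.1 0.08 15 [0.116 0.121];side -0.1 0.1 15 [0.12  0.125];side -0.1 0.12 14 [0.123 0.127];side -0.1 0.18 28 [0.098 0.142];side -0.1 0.2 24 [0.099 0.135];
side 0 0.04 140 [-0.07   0.069];side 0 0.06 280 [-0.067  0.119];side 0 0.08 173 [-0.039  0.122];side 0 0.1 20 [0.119 0.125];side 0 0.12 14 [0.124 0.128];side 0 0.18 18 [0.098 0.142];side 0 0.2 51 [0.099 0.135];side 0 0.22 22 [0.134 0.142];
side 0.1 0.04 165 [-0.066  0.069];side 0.1 0.06 57 [-0.065  0.087];side 0.1 0.18 42 [0.098 0.142];side 0.1 0.2 33 [0.099 0.122];

top 0 0.04 58 [-0.016  0.071];top 0 0.06 103 [0.036 0.115];top 0 0.08 52 [-0.011  0.117];top 0 0.1 4 [-0.016  0.028];top 0 0.18 21 [0.097 0.124];top 0 0.2 74 [0.094 0.133];top 0 0.22 26 [0.128 0.137];
top 0.1 0.04 233 [-0.07   0.111];top 0.1 0.06 125 [-0.07   0.115];top 0.1 0.08 12 [0.1   0.116];top 0.1 0.1 2 [0.114 0.115];top 0.1 0.18 34 [0.096 0.139];top 0.1 0.2 67 [0.094 0.132];
```

View pics/s10.png

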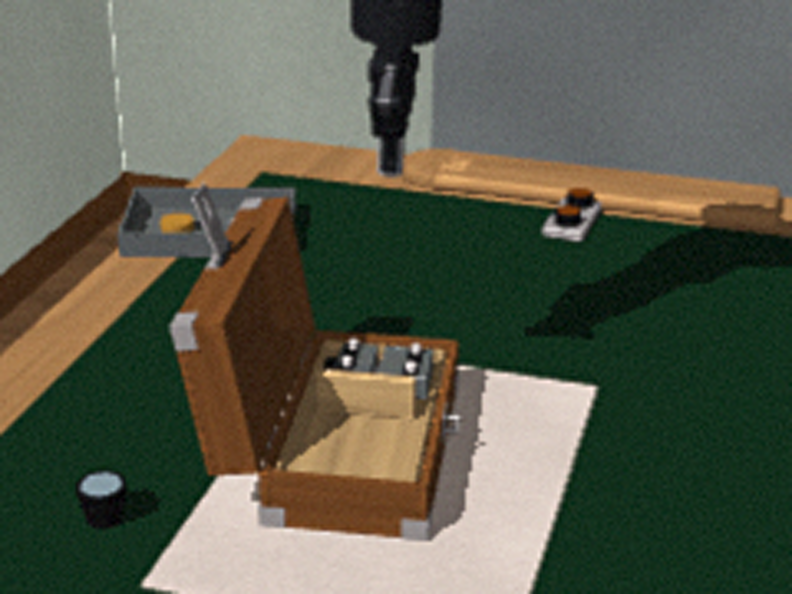

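>>> move_arm([
  {"grip": 1, "linear": [0.1, -0.03, 0], "twist": 0},
  {"grip": 1, "linear": [0.17, 0, 0], "twist": 0},
  {"grip": 1, "linear": [0.2, 0, 0], "twist": 0},
  {"grip": 1, "linear": [0.2, 0, 0], "twist": 0},
  {"grip": 1, "linear": [0.13, 0, 0], "twist": 0},
])

```text
clock: 45.3
eef_pos: [0.6925, -0.0631, 0.2457]
tool_rot: [0.713, 0.055, -0.046, -0.697]
ft_force: [1.1, -0.6, -0.6]
grip_width: 0.0001
```

>>> move_arm([
  {"grip": 1, "linear": [0.04, 0, 0], "twist": 0},
  {"grip": 1, "linear": [0, 0, 0], "twist": 0},
  {"grip": 1, "linear": [0, 0, 0], "twist": 0},
  {"grip": 1, "linear": [0, 0, 0], "twist": 0},
  {"grip": 1, "linear": [0, 0, 0], "twist": 0},
])

```text
clock: 45.8
eef_pos: [0.7001, -0.0605, 0.2352]
tool_rot: [0.712, 0.051, -0.052, -0.699]
ft_force: [-0.7, 0.3, 0.9]
grip_width: 0.0
```

```bash
cat >> h.py <<'E'
def cs():
    t=bot.get_obs()['eef_pos'];a=np.radians(8.4);ex=np.array([np.cos(a),np.sin(a)]);ey=np.array([-np.sin(a),np.cos(a)])
    v=t[:2]-np.array([.5325,-.012]);print('case xyz',np.round([v@ex,v@ey,t[2]],4))
E
python3 - <<'E'
from h import *
to((.7045,-.0676,.168),98.4);cs()
E
```

```text
t 45.8 p [ 0.7001 -0.0605  0.2352] F [-0.7  0.3  0.9] w 0.0
[[ 0.989 -0.    -0.145]
 [ 0.145 -0.019  0.989]
 [-0.003 -1.    -0.019]]
q [-0.08  0.68  0.7   1.59 -0.02 -0.22]
lin for target [ 0.018  0.337 -0.032] yaw 98.34
twist rad/2 total -0.001
case xyz [ 0.1587 -0.0725  0.2352]
```

>>> move_arm([
  {"grip": 1, "linear": [0.025, 0, -0.03], "twist": 0},
  {"grip": 1, "linear": [0.005, 0.07, 0], "twist": 0},
  {"grip": 1, "linear": [0, 0.1, 0], "twist": 0},
  {"grip": 1, "linear": [0, 0.1, 0], "twist": 0},
  {"grip": 1, "linear": [0, 0.05, 0], "twist": 0},
])

```text
clock: 46.3
eef_pos: [0.709, -0.0698, 0.1764]
tool_rot: [0.713, 0.054, -0.047, -0.698]
ft_force: [0.1, -0.1, -0.0]
grip_width: 0.0002
```

Run:
```python
from h import *
bot.camera('side');to((.7045,-.0676,.168),98.4);cs()
```

```text
t 46.35 p [ 0.7084 -0.0698  0.1751] F [-0.3 -0.3 -1.4] w -0.0004
[[ 0.99   0.009 -0.143]
 [ 0.143 -0.021  0.99 ]
 [ 0.006 -1.    -0.022]]
q [-0.09  0.7   0.58  1.44 -0.02 -0.23]
lin for target [-0.018  0.035  0.015] yaw 98.21
twist rad/2 total -0.002
case xyz [ 0.1656 -0.0829  0.1751]
```

>>> move_arm([
  {"grip": 1, "linear": [-0.03, 0.03, 0], "twist": 0},
  {"grip": 1, "linear": [-0.08, 0, 0], "twist": 0},
  {"grip": 1, "linear": [-0.1, 0, 0], "twist": 0},
  {"grip": 1, "linear": [-0.1, 0, 0], "twist": 0},
  {"grip": 1, "linear": [-0.1, 0, 0], "twist": 0},
])

```text
clock: 46.85
eef_pos: [0.6408, -0.081, 0.1789]
tool_rot: [0.713, 0.067, -0.035, -0.697]
ft_force: [4.3, 1.7, 1.0]
grip_width: 0.0
```

Run:
```python
from h import *
o,r=st();cs()
```

```text
t 46.85 p [ 0.6408 -0.081   0.1789] F [4.3 1.7 1. ] w 0.0
[[ 0.988  0.046 -0.144]
 [ 0.145 -0.018  0.989]
 [ 0.043 -0.999 -0.025]]
case xyz [ 0.0971 -0.084   0.1789]
```

>>> move_arm([
  {"grip": 1, "linear": [-0.1, 0, 0], "twist": 0},
  {"grip": 1, "linear": [-0.1, 0, 0], "twist": 0},
  {"grip": 1, "linear": [-0.1, 0, 0], "twist": 0},
  {"grip": 1, "linear": [-0.05, 0, 0], "twist": 0},
  {"grip": 1, "linear": [0, 0, 0], "twist": 0},
])

```text
clock: 47.35
eef_pos: [0.577, -0.092, 0.1861]
tool_rot: [0.713, 0.076, -0.026, -0.696]
ft_force: [0.3, -0.0, 1.1]
grip_width: -0.0001
```

Run:
```python
from h import *
o,r=st();cs();cam('side','s11.png',(200,90,440,270),3.3)
```

```text
t 47.35 p [ 0.577  -0.092   0.1861] F [ 0.3 -0.   1.1] w -0.0001
[[ 0.987  0.072 -0.144]
 [ 0.145 -0.019  0.989]
 [ 0.069 -0.997 -0.029]]
case xyz [ 0.0324 -0.0856  0.1861]
```

View pics/s11.png

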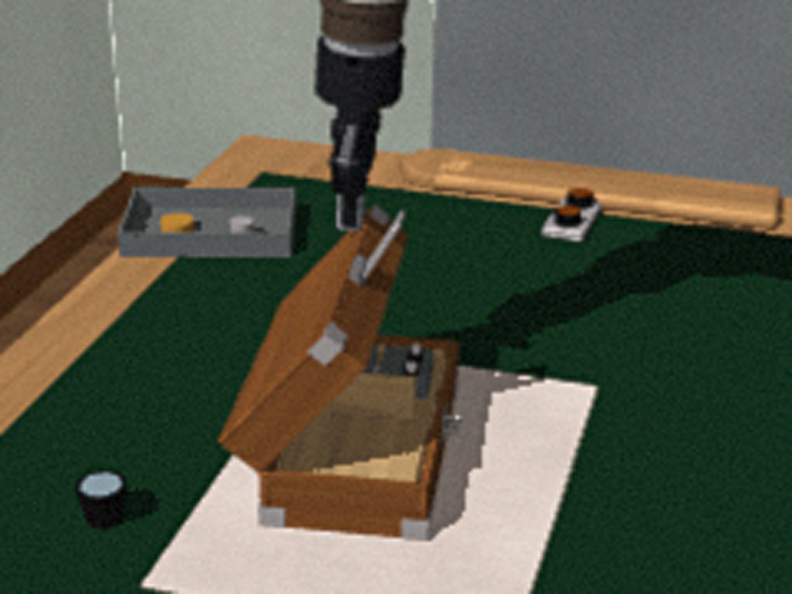

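>>> move_arm([
  {"grip": 1, "linear": [-0.08, 0.05, 0], "twist": 0},
  {"grip": 1, "linear": [-0.08, 0.06, 0], "twist": 0},
  {"grip": 1, "linear": [-0.06, 0.06, 0], "twist": 0},
  {"grip": 1, "linear": [-0.05, 0.06, 0], "twist": 0},
  {"grip": 1, "linear": [-0.04, 0.06, 0], "twist": 0},
])

```text
clock: 47.9
eef_pos: [0.5296, -0.1025, 0.1296]
tool_rot: [0.714, 0.083, -0.021, -0.695]
ft_force: [-1.4, 0.4, 2.8]
grip_width: -0.0001
```

Run:
```python
from h import *
o,r=st();cs()
```

```text
t 47.9 p [ 0.5296 -0.1025  0.1296] F [-1.4  0.4  2.8] w -0.0001
[[ 0.985  0.09  -0.145]
 [ 0.148 -0.02   0.989]
 [ 0.086 -0.996 -0.033]]
case xyz [-0.0161 -0.0891  0.1296]
```

>>> move_arm([
  {"grip": 1, "linear": [-0.06, 0.04, 0], "twist": 0},
  {"grip": 1, "linear": [-0.04, 0.05, 0], "twist": 0},
  {"grip": 1, "linear": [-0.02, 0.05, 0], "twist": 0},
  {"grip": 1, "linear": [0, 0.04, 0], "twist": 0},
  {"grip": 1, "linear": [0, 0.03, 0], "twist": 0},
])

```text
clock: 48.4
eef_pos: [0.5106, -0.1067, 0.0978]
tool_rot: [0.714, 0.085, -0.02, -0.695]
ft_force: [-24.7, 5.9, 51.9]
grip_width: 0.0003
```

Run:
```python
from h import *
o,r=st();cs()
```

```text
t 48.4 p [ 0.5106 -0.1067  0.0978] F [-24.7   5.9  51.9] w 0.0003
[[ 0.985  0.094 -0.146]
 [ 0.149 -0.021  0.989]
 [ 0.09  -0.995 -0.034]]
case xyz [-0.0355 -0.0905  0.0978]
```

>>> move_arm([
  {"grip": 1, "linear": [0, -0.04, 0], "twist": 0},
  {"grip": 1, "linear": [0, -0.1, 0], "twist": 0},
  {"grip": 1, "linear": [0, -0.2, 0], "twist": 0},
  {"grip": 1, "linear": [0, -0.2, 0], "twist": 0},
  {"grip": 1, "linear": [0, -0.1, 0], "twist": 0},
])

```text
clock: 48.9
eef_pos: [0.499, -0.1038, 0.2292]
tool_rot: [0.714, 0.084, -0.021, -0.695]
ft_force: [-0.2, 0.4, 0.1]
grip_width: -0.0001
```

Run:
```python
from h import *
o,r=st();cs();p,d=cam('side','s12.png',(240,110,420,245),4.4);W=cloud('side',d)
a=np.radians(8.4);ex=np.array([np.cos(a),np.sin(a)]);ey=np.array([-np.sin(a),np.cos(a)])
for nm,V in(('side',W),('top',cloud('top',cam('top')[1]))):
    q=np.dstack([(V[...,:2]-[.5325,-.012])@ex,(V[...,:2]-[.5325,-.012])@ey,V[...,2]])
    P=q[(abs(q[...,1])<.03)&(q[...,0]<-.068)&(q[...,0]>-.15)&(q[...,2]>.035)&(q[...,2]<.16)]
    print(nm,len(P));print(P[np.argsort(P[:,2])][::max(1,len(P)//25)].round(3).tolist())
    for x0 in(-.06,-.03,0,.03,.06):
        s=(abs(q[...,0]-x0)<.012)&(abs(q[...,1]-.06)<.02)&(q[...,2]<.13);print(x0,np.median(q[s][:,2]).round(4),end=' ')
    print()
```

```text
t 48.9 p [ 0.499  -0.1038  0.2292] F [-0.2  0.4  0.1] w -0.0001
[[ 0.985  0.09  -0.147]
 [ 0.149 -0.021  0.989]
 [ 0.086 -0.996 -0.034]]
case xyz [-0.0465 -0.086   0.2292]
side 138
[[-0.078, 0.003, 0.039], [-0.078, 0.005, 0.047], [-0.076, -0.002, 0.084], [-0.09, 0.015, 0.085], [-0.07, -0.004, 0.086], [-0.081, 0.012, 0.086], [-0.086, 0.006, 0.086], [-0.073, -0.009, 0.087], [-0.088, 0.001, 0.087], [-0.113, 0.015, 0.087], [-0.086, 0.014, 0.087], [-0.088, -0.004, 0.087], [-0.11, 0.017, 0.088], [-0.08, 0.01, 0.088], [-0.107, 0.018, 0.088], [-0.109, 0.007, 0.089], [-0.092, 0.016, 0.089], [-0.104, 0.014, 0.089], [-0.118, 0.007, 0.089], [-0.094, 0.005, 0.09], [-0.11, -0.015, 0.09], [-0.09, 0.018, 0.09], [-0.11, 0.016, 0.091], [-0.126, 0.003, 0.091], [-0.122, -0.013, 0.092], [-0.123, -0.006, 0.092], [-0.129, -0.0, 0.093], [-0.114, -0.003, 0.093]]
-0.06 0.092 -0.03 0.0974 0 0.0974 0.03 0.0974 0.06 0.0973 
top 120
[[-0.07, 0.021, 0.042], [-0.077, -0.0, 0.081], [-0.078, -0.007, 0.082], [-0.085, -0.006, 0.083], [-0.086, -0.009, 0.084], [-0.071, 0.013, 0.085], [-0.118, 0.014, 0.086], [-0.076, -0.011, 0.087], [-0.082, 0.015, 0.088], [-0.101, 0.007, 0.088], [-0.08, 0.004, 0.089], [-0.101, 0.011, 0.089], [-0.076, 0.01, 0.089], [-0.097, 0.014, 0.09], [-0.085, 0.001, 0.09], [-0.111, 0.013, 0.09], [-0.09, 0.009, 0.09], [-0.114, 0.017, 0.091], [-0.078, -0.004, 0.091], [-0.105, 0.008, 0.092], [-0.095, 0.003, 0.092], [-0.126, 0.011, 0.092], [-0.075, -0.001, 0.093], [-0.098, 0.01, 0.094], [-0.07, -0.016, 0.094], [-0.116, 0.01, 0.095], [-0.07, 0.009, 0.096], [-0.129, 0.015, 0.097], [-0.071, 0.02, 0.098], [-0.123, 0.011, 0.1]]
-0.06 0.097 -0.03 0.0981 0 0.0986 0.03 0.0988 0.06 0.0991
```

View pics/s12.png

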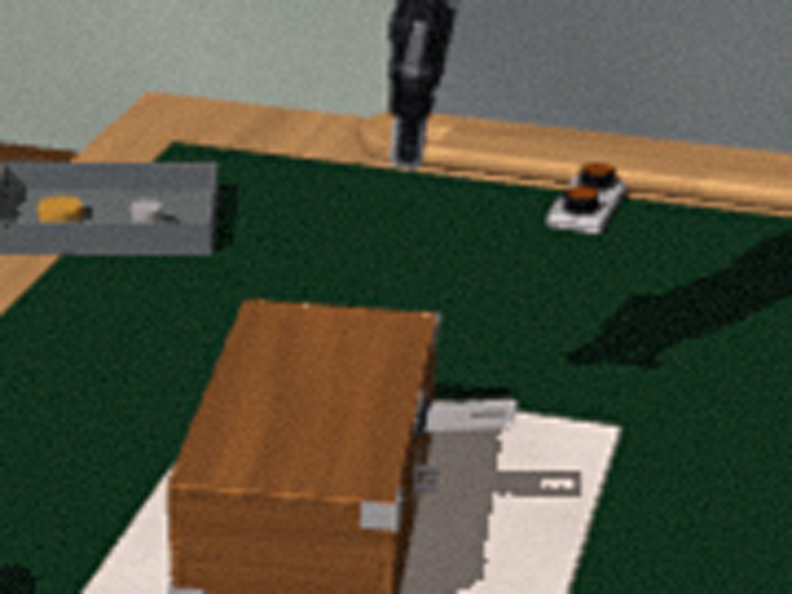

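Run:
```python
from h import *
to((.4158,-.0292,.13),98.4)
```

```text
t 49.0 p [ 0.5001 -0.1041  0.2296] F [ 0.2 -0.3 -0.8] w -0.0001
[[ 0.985  0.094 -0.147]
 [ 0.149 -0.022  0.989]
 [ 0.089 -0.995 -0.035]]
q [-0.2   0.19 -0.07  1.21 -0.   -0.35]
lin for target [-0.404  0.448  0.449] yaw 98.44
twist rad/2 total 0.0
```

>>> move_arm([
  {"grip": 1, "linear": [-0.1, 0, 0.1], "twist": 0},
  {"grip": 1, "linear": [-0.13, 0, 0.15], "twist": 0},
  {"grip": 1, "linear": [-0.12, 0, 0.13], "twist": 0},
  {"grip": 1, "linear": [0, 0, 0.05], "twist": 0},
  {"grip": 1, "linear": [0, 0, 0], "twist": 0},
])

```text
clock: 49.5
eef_pos: [0.4173, -0.0281, 0.2143]
tool_rot: [0.715, 0.082, -0.022, -0.694]
ft_force: [0.5, 0.1, -0.1]
grip_width: -0.0001
```

Run:
```python
from h import *
to((.4158,-.0292,.13),98.4);cs()
```

```text
t 49.5 p [ 0.4173 -0.0281  0.2143] F [ 0.5  0.1 -0.1] w -0.0001
[[ 0.985  0.088 -0.145]
 [ 0.148 -0.022  0.989]
 [ 0.083 -0.996 -0.035]]
q [-0.05  0.02 -0.31  1.16 -0.02 -0.2 ]
lin for target [-0.043  0.419  0.01 ] yaw 98.37
twist rad/2 total -0.0
case xyz [-0.1163  0.0009  0.2143]
```

>>> move_arm([
  {"grip": 1, "linear": [-0.02, 0.07, 0], "twist": 0},
  {"grip": 1, "linear": [-0.01, 0.1, 0], "twist": 0},
  {"grip": 1, "linear": [-0.01, 0.1, 0], "twist": 0},
  {"grip": 1, "linear": [-0.01, 0.1, 0], "twist": 0},
  {"grip": 1, "linear": [-0.01, 0.08, 0], "twist": 0},
])

```text
clock: 50.0
eef_pos: [0.4215, -0.0344, 0.1211]
tool_rot: [0.716, 0.085, -0.019, -0.693]
ft_force: [1.0, -0.8, -0.7]
grip_width: 0.0001
```

Run:
```python
from h import *
st();cs()
```

```text
t 50.0 p [ 0.4215 -0.0344  0.1211] F [ 1.  -0.8 -0.7] w 0.0001
[[ 0.985  0.095 -0.145]
 [ 0.148 -0.025  0.989]
 [ 0.09  -0.995 -0.039]]
case xyz [-0.1131 -0.006   0.1211]
```

>>> move_arm([
  {"grip": 1, "linear": [-0.01, 0.08, 0], "twist": 0},
  {"grip": 1, "linear": [-0.01, 0.08, 0], "twist": 0},
  {"grip": 1, "linear": [-0.01, 0.07, 0], "twist": 0},
  {"grip": 1, "linear": [0, 0.06, 0], "twist": 0},
  {"grip": 1, "linear": [0, 0.04, 0], "twist": 0},
])

```text
clock: 50.5
eef_pos: [0.4268, -0.0405, 0.0482]
tool_rot: [0.716, 0.083, -0.019, -0.693]
ft_force: [0.1, 0.1, 0.3]
grip_width: -0.0003
```

Run:
```python
from h import *
bot.camera('side');st();cs()
```

```text
t 50.55 p [ 0.4261 -0.0404  0.0473] F [ 0.1  0.  -1. ] w -0.0001
[[ 0.986  0.091 -0.142]
 [ 0.145 -0.027  0.989]
 [ 0.086 -0.995 -0.04 ]]
case xyz [-0.1094 -0.0126  0.0473]
```

>>> move_arm([
  {"grip": 1, "linear": [0, -0.05, 0.065], "twist": 0},
  {"grip": 1, "linear": [0, 0, 0], "twist": 0},
  {"grip": 1, "linear": [0, 0, 0], "twist": 0},
  {"grip": 1, "linear": [0.05, 0, 0], "twist": 0},
  {"grip": 1, "linear": [0.04, 0, 0], "twist": 0},
])

```text
clock: 51.05
eef_pos: [0.442, -0.0264, 0.0566]
tool_rot: [0.717, 0.08, -0.02, -0.692]
ft_force: [-2.2, -0.6, -0.6]
grip_width: -0.0004
```

Run:
```python
from h import *
st();cs();cam('side','s13.png',(240,110,420,245),4.4)
```

```text
t 51.05 p [ 0.442  -0.0264  0.0566] F [-2.2 -0.6 -0.6] w -0.0004
[[ 0.986  0.087 -0.14 ]
 [ 0.143 -0.029  0.989]
 [ 0.082 -0.996 -0.041]]
case xyz [-0.0916 -0.001   0.0566]
```

View pics/s13.png

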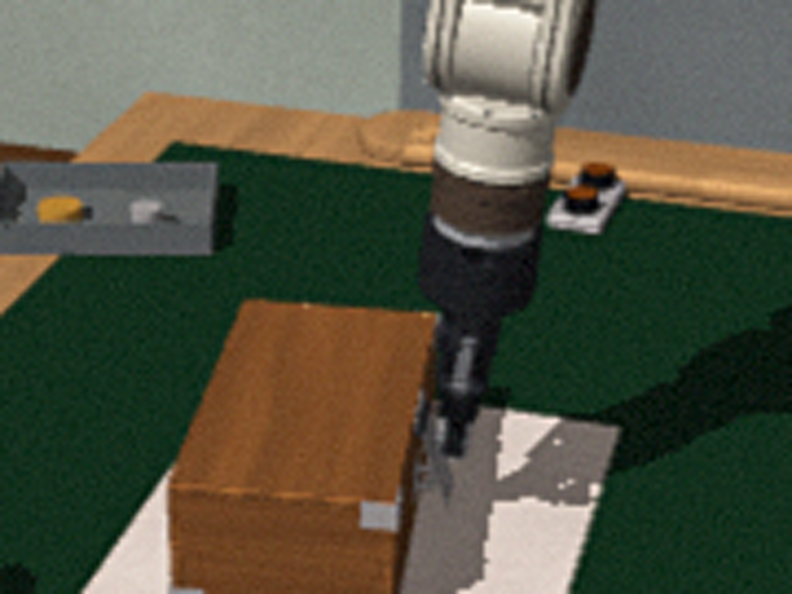

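>>> move_arm([
  {"grip": 1, "linear": [0.03, 0, 0], "twist": 0},
  {"grip": 1, "linear": [0.03, 0, 0], "twist": 0},
  {"grip": 1, "linear": [0.02, 0, 0], "twist": 0},
  {"grip": 1, "linear": [0.02, 0, 0], "twist": 0},
  {"grip": 1, "linear": [0.02, 0, 0], "twist": 0},
])

```text
clock: 51.6
eef_pos: [0.4503, -0.0251, 0.0544]
tool_rot: [0.719, 0.067, -0.033, -0.692]
ft_force: [-11.3, -1.4, 8.2]
grip_width: -0.0001
```

Run:
```python
from h import *
st();cs()
```

```text
t 51.6 p [ 0.4503 -0.0251  0.0544] F [-11.3  -1.4   8.2] w -0.0001
[[ 0.989  0.05  -0.139]
 [ 0.141 -0.035  0.989]
 [ 0.045 -0.998 -0.041]]
case xyz [-0.0833 -0.001   0.0544]
```

>>> move_arm([
  {"grip": 1, "linear": [0.02, 0, 0], "twist": 0},
  {"grip": 1, "linear": [0.02, 0, 0], "twist": 0},
  {"grip": 1, "linear": [0, 0, 0], "twist": 0},
  {"grip": 1, "linear": [-0.1, 0, 0], "twist": 0},
  {"grip": 1, "linear": [-0.15, 0, 0], "twist": 0},
])

```text
clock: 52.1
eef_pos: [0.4065, -0.0321, 0.0531]
tool_rot: [0.719, 0.064, -0.036, -0.691]
ft_force: [0.9, -0.5, -0.8]
grip_width: 0.0003
```

>>> move_arm([
  {"grip": 1, "linear": [-0.1, -0.05, 0], "twist": 0},
  {"grip": 1, "linear": [-0.05, -0.2, 0], "twist": 0},
  {"grip": 1, "linear": [0, -0.22, 0], "twist": 0},
  {"grip": 1, "linear": [0, -0.22, -0.1], "twist": 0},
  {"grip": 1, "linear": [0, -0.1, -0.2], "twist": 0},
])

```text
clock: 52.6
eef_pos: [0.3752, -0.0885, 0.2154]
tool_rot: [0.719, 0.065, -0.039, -0.691]
ft_force: [1.6, -0.6, -0.6]
grip_width: -0.0001
```

>>> move_arm([
  {"grip": 1, "linear": [0, 0, -0.2], "twist": 0},
  {"grip": 1, "linear": [0, 0, -0.2], "twist": 0},
  {"grip": 1, "linear": [0, 0, -0.1], "twist": 0},
  {"grip": 1, "linear": [0, 0, 0], "twist": 0},
  {"grip": 1, "linear": [0, 0, 0], "twist": 0},
])

```text
clock: 53.1
eef_pos: [0.3998, -0.1973, 0.2293]
tool_rot: [0.722, 0.072, -0.029, -0.687]
ft_force: [0.2, -0.3, 0.0]
grip_width: 0.0003
```

Run:
```python
from h import *
st();cs();p,d=cam('side','s14.png',(300,170,380,250),7);W=cloud('side',d)
a=np.radians(8.4);ex=np.array([np.cos(a),np.sin(a)]);ey=np.array([-np.sin(a),np.cos(a)])
for nm,V in(('side',W),('top',cloud('top',cam('top')[1]))):
    q=np.dstack([(V[...,:2]-[.5325,-.012])@ex,(V[...,:2]-[.5325,-.012])@ey,V[...,2]])
    P=q[(abs(q[...,1])<.03)&(q[...,0]<-.066)&(q[...,0]>-.15)&(q[...,2]>.015)&(q[...,2]<.1)]
    print(nm,len(P));print(P[np.argsort(P[:,2])][::max(1,len(P)//30)].round(3).tolist())
    s=[np.median(q[(abs(q[...,0]-x0)<.012)&(abs(q[...,1]-.06)<.02)&(q[...,2]<.13)][:,2]).round(4) for x0 in(-.045,0,.045)];print(s)
```

```text
t 53.1 p [ 0.3998 -0.1973  0.2293] F [ 0.2 -0.3  0. ] w 0.0003
[[ 0.988  0.064 -0.142]
 [ 0.145 -0.045  0.988]
 [ 0.057 -0.997 -0.054]]
case xyz [-0.1584 -0.1639  0.2293]
side 68
[[-0.07, 0.01, 0.025], [-0.07, -0.018, 0.029], [-0.068, 0.018, 0.03], [-0.075, 0.002, 0.031], [-0.072, 0.005, 0.032], [-0.067, 0.013, 0.033], [-0.066, 0.029, 0.037], [-0.078, 0.0, 0.037], [-0.07, 0.014, 0.038], [-0.078, 0.004, 0.043], [-0.071, -0.01, 0.044], [-0.071, 0.019, 0.044], [-0.07, 0.015, 0.046], [-0.07, 0.014, 0.049], [-0.071, -0.007, 0.05], [-0.067, 0.013, 0.051], [-0.07, -0.011, 0.054], [-0.07, 0.019, 0.055], [-0.07, 0.019, 0.062], [-0.07, 0.017, 0.064], [-0.071, -0.004, 0.069], [-0.07, 0.022, 0.077], [-0.072, 0.015, 0.083], [-0.071, -0.02, 0.083], [-0.07, -0.006, 0.085], [-0.067, -0.004, 0.086], [-0.072, 0.014, 0.086], [-0.07, -0.009, 0.086], [-0.068, 0.003, 0.086], [-0.069, -0.014, 0.087], [-0.069, 0.01, 0.087], [-0.067, 0.025, 0.092], [-0.067, 0.023, 0.094], [-0.066, 0.018, 0.095]]
[np.float64(0.0972), np.float64(0.0975), np.float64(0.0973)]
top 54
[[-0.071, -0.019, 0.016], [-0.074, 0.008, 0.01
[... 616 characters left out ...]
, 0.087], [-0.071, 0.017, 0.087], [-0.072, 0.013, 0.088], [-0.073, -0.015, 0.088], [-0.072, -0.012, 0.089], [-0.075, -0.008, 0.089], [-0.075, -0.004, 0.089], [-0.07, 0.027, 0.09], [-0.072, -0.008, 0.09], [-0.073, 0.006, 0.091], [-0.074, -0.001, 0.091], [-0.071, 0.02, 0.092], [-0.075, 0.017, 0.092], [-0.074, 0.003, 0.093], [-0.071, -0.001, 0.094], [-0.068, 0.019, 0.094], [-0.069, -0.009, 0.095], [-0.071, 0.002, 0.096], [-0.068, -0.002, 0.097], [-0.068, -0.023, 0.097], [-0.07, 0.006, 0.097], [-0.067, 0.023, 0.097], [-0.069, -0.027, 0.098], [-0.07, -0.012, 0.098], [-0.067, 0.002, 0.098], [-0.066, -0.013, 0.098], [-0.067, -0.016, 0.1]]
[np.float64(0.0996), np.float64(0.0997), np.float64(0.0993)]
```

```bash
python3 -c "
from workcell import bot
print(bot.job_done())"
```

```text
the job is handed in; nothing more can be done
None
```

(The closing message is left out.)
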